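Tip the tall parts tote out over the ledge

TASK

Empty the taller of the two grey totes into the steel tray: lean it on the rubber-edged ledge of the plywood stand, foot on the bench, and let go, then grip it again in its lower half and tip it on, mouth down, until all four capacitors have slid out into the tray. Finish with the empty tote let down again, leaning on the ledge with its foot on the bench and its mouth up, and leave the other loose things on the bench where they are.

Things in the scene. Friction and masses are not known exactly. Their poses are not given: they have to be found in the camera images.
- tote_mid (a point): Centre (half-way up) of the tall open-topped grey plastic tote: square, 50 x 50 mm, 210 mm tall, walls 3 mm, 0.2 to 0.4 kg full, loose, upright at the start; all sides alike. z runs from closed foot to open mouth, x and y square to its sides. Leaning about 45 degrees on the ledge, foot on the bench, it stays by itself; under about 30 degrees it may fall back upright.
- short_mid (a point): Centre (half-way up) of the other, short grey tote, 70 x 60 mm and 90 mm tall, empty: a bystander. The tall and the short tote swap places between starts.
- ledge (a point): Middle of the ledge's top line: a fixed upright plywood wall 200 mm long, 12 mm thick, edged with a round rubber bar of 8 mm radius whose top is 100 mm above the bench. x runs along the ledge; y is level, square to it, towards the tray: the tote is tipped towards +y. The bench on the -y side is clear for 150 mm. On the +y side 50 mm high gussets stand outside the tray.
- tray: Fixed open steel tray on the bench on the +y side of the ledge, origin at the centre of its underside: 168 mm along its x (parallel to the ledge), 180 mm along its y, 40 mm high, walls 4 mm. Its near wall stands 6 to 15 mm beyond the ledge's wall.
- can0_mid (a point): Centre of a black sleeved can capacitor, a smooth cylinder of 18 mm diameter and 26 mm length, 20 g, in the tall tote at the start; z along its axis. The sleeve is slippery: it slides out of the tote once the mouth points some 20 to 35 degrees below level.
- can1_mid (a point): Centre of the second such capacitor.
- can2_mid (a point): Centre of the third such capacitor.
- can3_mid (a point): Centre of the fourth such capacitor.
- stand: The fixed plywood stand that carries the ledge, origin on the bench right under ledge, same axes.
- tote: The tall tote again, origin at the centre of its underside (105 mm below tote_mid along its z), same axes.
- meter: Bystander: red hand-held meter 75 x 150 x 35 mm lying on the bench, origin at the centre of its underside.
- driver: Bystander: screwdriver lying on the bench.
- solder_can: Bystander: small aluminium can, 60 mm diameter, 50 mm high, origin at its underside.
- tape: Bystander: roll of copper tape, 90 mm diameter, 20 mm high, lying flat, origin at its underside.
- board: Bystander: green circuit board 110 x 80 mm lying on the bench, origin at its underside.
- brush: Bystander: flat brush with a wooden handle lying on the bench.
Mind the look-alikes: they are no part of the job. Several things look just like the tote: the one meant starts farthest to the robot's right.

How it is judged:
On the way, in this order (a step that is already met when the one before it is completed fails the run):
1. the full tote leans on the ledge mid-tip (20 to 70 degrees from upright), its foot on the bench, let go and at rest (angle between tote_mid's own z axis and vertical between 0.35 and 1.22 rad and contact force between tote and stand above 0.05 N and z of tote in the frame of stand below 0.04 m and y of tote in the frame of stand below 0 m and contact force between tote and the arm below 0.05 N and contact force between tote and the fingers below 0.05 N and linear speed of tote below 0.02 m/s), for 0.3 s.
2. the tote is tipped, mouth well below level, held by a grip in its lower half (angle between tote_mid's own z axis and vertical above 1.75 rad and contact force between tote and the fingers above 1 N and z of the grasp point in the frame of tote_mid below 0 m), for 0.1 s.
At the end, for the whole second after the job is handed in: All four capacitors lie in the tray (centre inside its walls and below 50 mm); the tote leans mouth up on the ledge, 20 to 70 degrees from upright, foot on the bench (centre of its underside less than 40 mm up) on the side away from the tray, touching the stand, released and at rest (all of step 1 and x of can0_mid in the frame of tray between -0.084 and 0.084 m and y of can0_mid in the frame of tray between -0.09 and 0.09 m and z of each of can0_mid, can1_mid, can2_mid, can3_mid in the frame of tray below 0.05 m and x of can1_mid in the frame of tray between -0.084 and 0.084 m and y of can1_mid in the frame of tray between -0.09 and 0.09 m and x of can2_mid in the frame of tray between -0.084 and 0.084 m and y of can2_mid in the frame of tray between -0.09 and 0.09 m and x of can3_mid in the frame of tray between -0.084 and 0.084 m and y of can3_mid in the frame of tray between -0.09 and 0.09 m).
It fails at once if a bystander (short tote, meter, screwdriver, can, tape, board, brush) is moved more than 30 mm (distance of any of short_mid, meter, driver, solder_can, tape, board, brush from where it was at the start of the episode above 0.03 m).
It also fails if it takes over 64 s, if anything falls off the work surface, if the arm or the gripper's body presses on something with over 40 N, if the wrist force passes 120 N, or if a joint passes its speed limit or range.

ROBOT

A 6-joint arm with a two-finger parallel gripper is mounted at the origin on the work surface. World frame = base frame: x ahead of the robot, y to its left, z up, the work surface at z = 0. Lengths are in m, angles in rad, forces in N, time in s.
With the tool pointing down it reaches from about 0.325 to 0.85 m from the base axis. Payload 15.5 kg.
Tool frame: the origin (TCP) lies midway between the tips of the shut fingers; the grasp point (between the pads) lies 19 mm behind it; z points along the fingers, y is the direction in which the jaws open and shut (so a half turn about z gives the same grasp; the last joint's range is limited). The gripper opens to 91 mm and grips with 3 to 60 N. Pads are 32 mm wide; open, the fingers measure 118 mm over their backs; the gripper's body (76 mm by 178 mm) begins 60 mm behind the grasp point.
Start: joints at [-1.395, 0.494, 1.345, -0, 1.302, -0.096], TCP at [0.168, -0.602, 0.214] pointing down, gripper open.
Joint ranges: [-2.91, 2.91], [-0.82, 2.16], [0.22, 2.67], [-1.22, 4.37], [0.12, 2.79], [-3.08, 3.08]. Speed limits (rad/s): [1.89, 1.89, 2.57, 3.01, 3.01, 3.01].

INTERFACE

Orientations are given as a rotation vector (axis times angle).
In Python, from rig import r gives the robot as it stands. The module is installed in compiled form; this text tells all that it offers.
- The arm moves only by the shell command python3 -m crank 'ROWS' [OPENING]. ROWS is JSON, a list of rows, each a list of 4 numbers: the shift along the tool's x, y, z in m, then the turn about the tool's z in rad. A call has 1 to 12 rows; each row shifts and turns the commanded pose from where the row before left it, along the tool's axes as they then stand; what a row does not reach is not made up. A row lasts 1/10 s, in which the tool goes at most 50 mm and 8.59 degrees, less where a joint would pass 70% of its speed; a pose out of reach is approached as far as the arm can. A call is refused whole if a number of a shift passes 0.05 or a number of a turn 0.15, either way. A call with a gripper value outside its range is refused whole. OPENING is the finger opening in m, from 0 to 0.0912, set as the call begins (- or left out, the last holds). The fingers move at their own pace and stop on an object; the grip force is fixed at half the most. Time passes only in rows, so rows that do not move let the fingers close. It gives the time, the measured TCP pose, the force and the opening at its end, in the units of the state.
- r.read_state(): the state, without advancing time (a new reading comes with each control period).
- r.get_image(name): name is "scene" or "top" or "wrist"; returns a dict with "color" (420x560x3 uint8, blue, green, red), "fx", "fy", "cx", "cy" (pixels), "dist_coeffs" ([k1, k2, p1, p2, k3] as OpenCV has them; the pictures are not rectified), "R" (3x3) and "t" (3): a world point X has camera coordinates R X + t. Camera axes: x right, y down, z forward; pixel columns grow to the right and rows downward; lengths in m; the calibration is good to about 2 mm. A picture is of the moment at which its call begins. There is no depth.
- r.close_job(): hands the job in, once; it reports no verdict.
The state is a dict: "clock": time; "joint_pos": joint angles; "dq": joint speeds; "joint_torque": joint torques, N m; "tcp_pos": TCP position; "eef_rot": TCP orientation; "force": force on the tool from outside, world axes, zero at the start; "ft_torque": the same for the moment, N m; "finger_gap": finger opening in m.
Only numpy, scipy, OpenCV 4.12 (cv2) and the standard library are available. Lean on these libraries where they do the work, as an engineer would, in place of code of your own. Each camera call takes 0.05 s, during which the arm holds its last target.

## Working session

There is one attempt and no reset: what is moved stays moved. The work goes in short steps, Python scripts to look and compute and a shell command to move; the robot and the scene stay as the last step left them, time stands still between calls to the robot, and variables do not carry over. Pictures are saved under pics/ and viewed, and the job is handed in when it is done.

```bash
mkdir -p pics; ls
python3 - <<'E'
from rig import r
import cv2
print(r.read_state())
for n in ["scene","top","wrist"]:
    d=r.get_image(n); cv2.imwrite(f"pics/{n}0.png",d["color"])
    print(n,d["fx"],d["cx"],d["cy"],d["dist_coeffs"],d["R"],d["t"])
E
```

```text
pics
{'clock': 0.0, 'joint_pos': array([-1.39447956e+00,  4.94183479e-01,  1.34616281e+00, -1.24848387e-05,
        1.30249914e+00, -9.55068304e-02]), 'dq': array([ 0.00039417, -0.00137622,  0.00029212,  0.00045251, -0.00111633,
       -0.00034624]), 'joint_torque': array([-4.10423818e-03, -8.78844166e+01, -3.81864846e+01,  7.03693810e-02,
        5.33006899e-02, -6.23529832e-05]), 'tcp_pos': array([ 0.16772987, -0.60165858,  0.21332735]), 'eef_rot': array([-3.11138108e+00, -4.25501809e-01,  9.83410978e-05]), 'force': array([ 0.1359736 ,  0.56888518, -0.10378067]), 'ft_torque': array([-0.02620261,  0.05208424,  0.06168823]), 'finger_gap': 0.09145214077824249}
scene 514.2169043752892 285.9489790854915 200.74002148810976 [-0.16469595  0.          0.          0.          0.        ] [[-0.42700633  0.90415035 -0.0133318 ]
 [ 0.60750664  0.27592645 -0.74484916]
 [-0.66977703 -0.32615446 -0.66709969]] [ 0.19584355 -0.29632849  1.76956915]
top 508.2033063223929 279.62388182106537 213.7938758082266 [-0.11226827  0.          0.          0.          0.        ] [[-0.00958729 -0.99988514 -0.01173836]
 [-0.99842614  0.01022067 -0.05514322]
 [ 0.05525686  0.01119121 -0.99840945]] [0.07053561 0.55960218 1.45834182]
wrist 360.5357365290331 274.9725830876702 214.25130957365846 [0.01597825 0.         0.         0.         0.        ] [[ 2.68856627e-01 -9.63179983e-01 -6.59756624e-04]
 [-9.27165924e-01 -2.58989301e-01  2.70717366e-01]
 [-2.60920417e-01 -7.21724540e-02 -9.62658648e-01]] [-0.62409149 -0.02959245  0.3897457 ]
```

View pics/scene0.png

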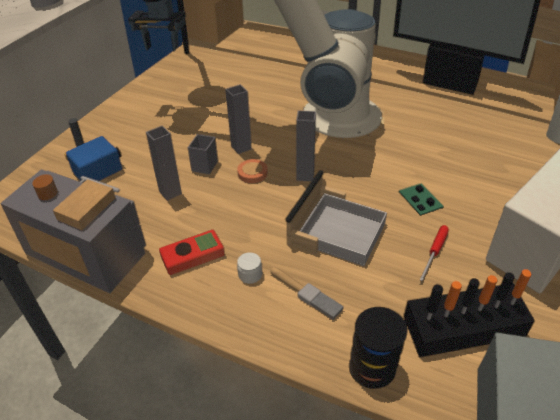

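View pics/top0.png

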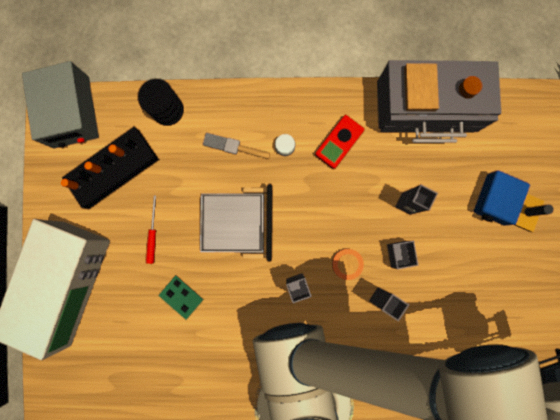

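View pics/wrist0.png

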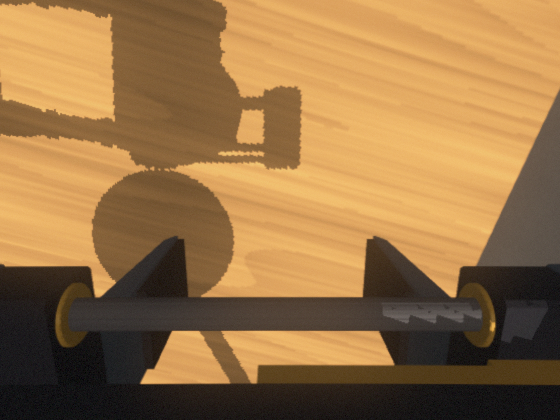

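The top view shows three tall totes, with mouths near (418,197), (390,303) and (298,287). The short one is at about (402,254), the tray at (232,222) and the ledge along column 268. Next I'll enlarge these to measure them.

```bash
cat > h.py <<'E'
from rig import r
import cv2, numpy as np
def K(d): return np.array([[d["fx"],0,d["cx"]],[0,d["fy"],d["cy"]],[0,0,1.]])
def ray(d,u,v):
    p=cv2.undistortPoints(np.array([[[u,v]]],float),K(d),np.array(d["dist_coeffs"]))[0,0]
    R=np.array(d["R"]);t=np.array(d["t"])
    return -R.T@t, R.T@np.array([p[0],p[1],1])
def atz(d,u,v,z):
    c,q=ray(d,u,v); return c+q*(z-c[2])/q[2]
def proj(d,P):
    P=np.atleast_2d(np.array(P,float))
    return cv2.projectPoints(P,cv2.Rodrigues(np.array(d["R"]))[0],np.array(d["t"]),K(d),np.array(d["dist_coeffs"]))[0][:,0]
def crop(img,x0,y0,w,h,s,name):
    c=cv2.resize(img[y0:y0+h,x0:x0+w],None,fx=s,fy=s,interpolation=cv2.INTER_CUBIC)
    for i in range(0,w,10):
        cv2.line(c,(i*s,0),(i*s,4 if i%20 else 10),(0,255,255),1)
        if i%20==0: cv2.putText(c,str(x0+i),(i*s,20),0,.4,(0,0,255),1)
    for i in range(0,h,10):
        cv2.line(c,(0,i*s),(4 if i%20 else 10,i*s),(0,255,255),1)
        if i%20==0: cv2.putText(c,str(y0+i),(10,i*s+4),0,.4,(0,0,255),1)
    cv2.imwrite("pics/"+name,c)
E
python3 - <<'E'
import cv2
from h import *
t=cv2.imread("pics/top0.png"); s=cv2.imread("pics/scene0.png")
crop(t,360,170,100,75,8,"c1.png")
crop(t,190,175,100,75,8,"c2.png")
crop(s,130,80,130,100,6,"c3.png")
crop(s,270,160,130,100,6,"c4.png")
E
```

```text
(no output)
```

View pics/c1.png

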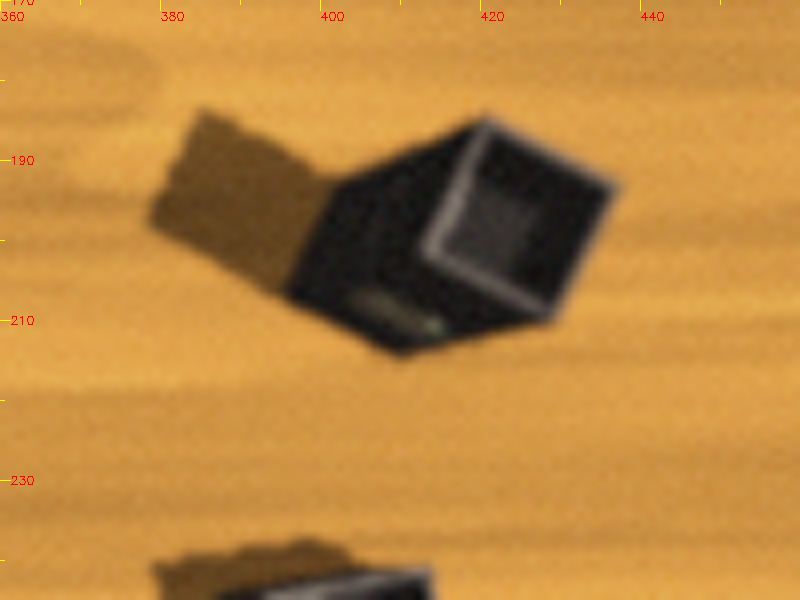

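View pics/c2.png

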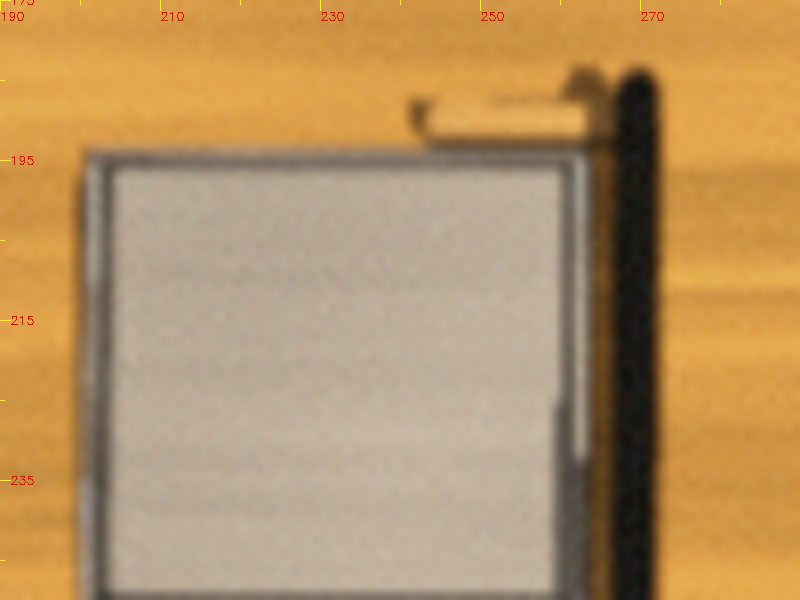

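View pics/c3.png

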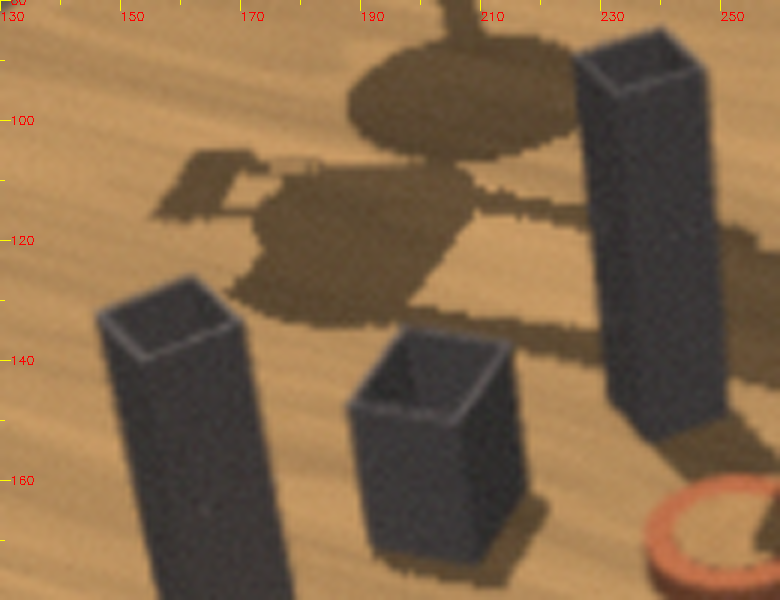

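View pics/c4.png

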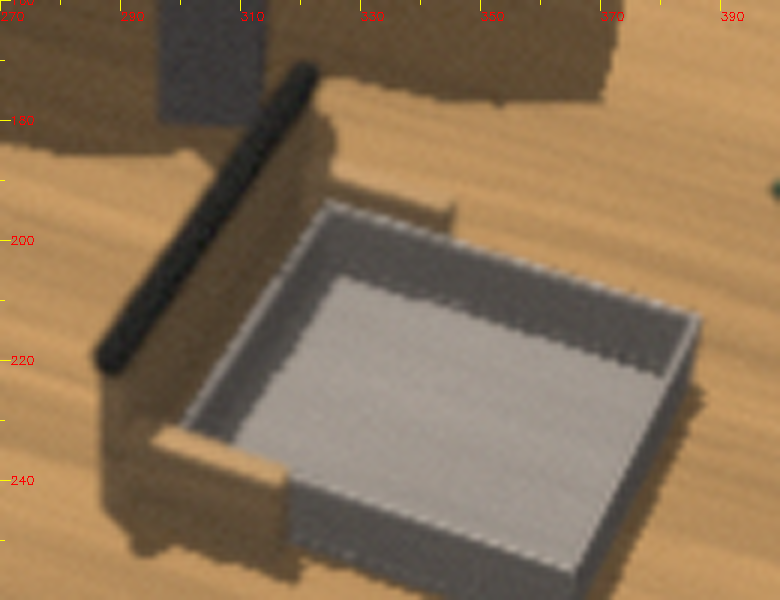

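Run:
```python
from h import *
t=cv2.imread("pics/top0.png")
crop(t,345,235,100,90,7,"c5.png")
crop(t,240,230,100,75,8,"c6.png")
d=r.get_image("top"); s=r.get_image("scene")
np.set_printoptions(precision=4,suppress=True)
m=[atz(d,u,v,.21) for u,v in [(420.7,185),(437.2,193.5),(428.5,210),(413,201.5)]]
m=np.array(m);print(m, m.mean(0)); print(np.linalg.norm(m-np.roll(m,1,0),axis=1))
for a,b in zip(m,np.roll(m,-1,0)): print(np.degrees(np.arctan2(*(b-a)[1::-1])))
b=np.array([atz(d,u,v,0) for u,v in [(410.2,214.5),(396,207)]]);print(b, np.linalg.norm(b[0]-b[1]))
print("B",atz(d,393,305,.21),"C",atz(d,298,286,.21))
print("ledge",atz(d,269.3,183.5,.095),atz(d,269,261,.095))
print("tray", [atz(d,u,v,.04) for u,v in [(201,194.5),(263,194.5)]])
print("proj A in scene",proj(s,list(m)))
```

```text
[[ 0.6191 -0.2964  0.21  ]
 [ 0.5971 -0.3384  0.21  ]
 [ 0.5553 -0.3148  0.21  ]
 [ 0.5773 -0.2754  0.21  ]] [ 0.5872 -0.3063  0.21  ]
[0.0468 0.0474 0.048  0.045 ]
-117.66145386572259
150.4917500292489
60.7998641666591
-26.58073254308756
[[ 0.5551 -0.3194  0.    ]
 [ 0.5777 -0.2776  0.    ]] 0.04744472718199577
B [ 0.3173 -0.2196  0.21  ] C [0.368  0.0185 0.21  ]
ledge [0.6398 0.0917 0.095 ] [0.4269 0.0944 0.095 ]
tray [array([0.6168, 0.29  , 0.04  ]), array([0.6147, 0.1117, 0.04  ])]
proj A in scene [[154.6911 139.4662]
 [146.9475 131.4574]
 [163.3503 125.2953]
 [170.5633 132.8213]]
```

View pics/c5.png

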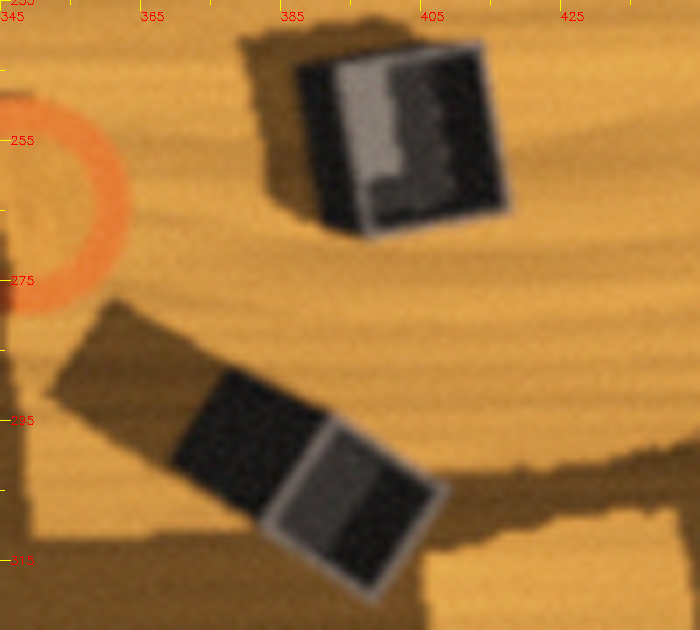

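View pics/c6.png

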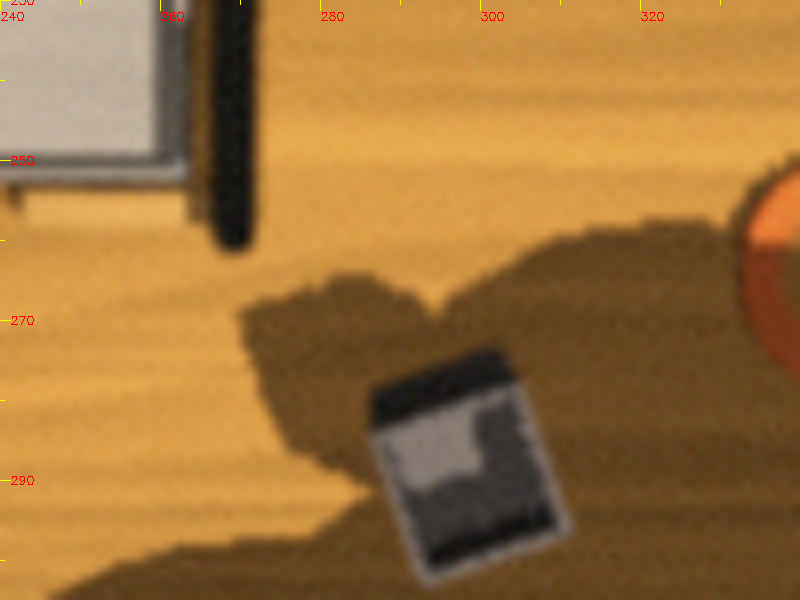

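Run:
```python
from h import *
from scipy.spatial.transform import Rotation as Ro
np.set_printoptions(precision=4,suppress=True)
s=r.read_state(); w=r.get_image("wrist")
R=Ro.from_rotvec(s["eef_rot"]).as_matrix(); print(R)
c=-np.array(w["R"]).T@np.array(w["t"])
print("cam in tool",R.T@(c-s["tcp_pos"]))
print("shift to (.587,-.307,.30) in tool",R.T@(np.array([.587,-.307,.30])-s["tcp_pos"]))
```

```text
[[ 0.9633  0.2685 -0.0001]
 [ 0.2685 -0.9633  0.0006]
 [ 0.0001 -0.0006 -1.    ]]
cam in tool [ 0.0773 -0.0005 -0.1694]
shift to (.587,-.307,.30) in tool [ 0.483  -0.1715 -0.0862]
```

```bash
python3 -m crank '[[0,0,-0.043,0],[0,0,-0.043,0],[0.04,-0.0143,0,0],[0.04,-0.0143,0,0],[0.04,-0.0143,0,0],[0.04,-0.0143,0,0],[0.04,-0.0143,0,0],[0.04,-0.0143,0,0],[0.04,-0.0143,0,0]]' 0.0912; python3 -m crank '[[0.04,-0.0143,0,0],[0.04,-0.0143,0,0],[0.04,-0.0143,0,0],[0.04,-0.0143,0,0],[0.04,-0.0143,0,0],[0,0,0,0.128],[0,0,0,0.128],[0,0,0,0.127],[0,0,0,0.127],[0,0,0,0.127],[0,0,0,0.127],[0,0,0,0]]'
cat > st.py <<'E'
from h import *
import sys
from scipy.spatial.transform import Rotation as Ro
np.set_printoptions(precision=4,suppress=True)
s=r.read_state(); R=Ro.from_rotvec(s["eef_rot"]).as_matrix()
print("t",s["clock"],"tcp",s["tcp_pos"],"toolx",np.degrees(np.arctan2(R[1,0],R[0,0])).round(2),"z",R[:,2],"gap",s["finger_gap"],"F",s["force"],"M",s["ft_torque"]);print("q",s["joint_pos"])
if len(sys.argv)>3:
    T=np.array([float(a) for a in sys.argv[1:4]]); print("shift",R.T@(T-s["tcp_pos"]))
    if len(sys.argv)>4: print("turn",-np.radians(float(sys.argv[4])-np.degrees(np.arctan2(R[1,0],R[0,0]))))
E
python3 st.py .587 -.307 .15 -28.2
python3 - <<'E'
from h import *
for n in ["wrist","top"]:
    cv2.imwrite(f"pics/{n}1.png",r.get_image(n)["color"])
E
```

```text
clock: 1.2
tcp_pos: [0.4119, -0.4292, 0.3]
eef_rot: [3.113, 0.426, 0.0]
force: [0.2, -1.0, 0.4]
finger_gap: 0.0914
clock: 2.4
tcp_pos: [0.5841, -0.3079, 0.2998]
eef_rot: [-3.046, 0.769, 0.0]
force: [0.9, 0.8, -0.6]
finger_gap: 0.0913
t 2.4 tcp [ 0.5841 -0.3079  0.2998] toolx -28.34 z [-0.0002  0.0001 -1.    ] gap 0.09126274591284951 F [ 0.9197  0.7752 -0.6348] M [ 0.0963 -0.0041  0.0049]
q [-0.5755  0.4844  1.124  -0.      1.5334  1.4899]
shift [ 0.0022 -0.0022  0.1498]
turn -0.0024691069324471377
```

View pics/wrist1.png

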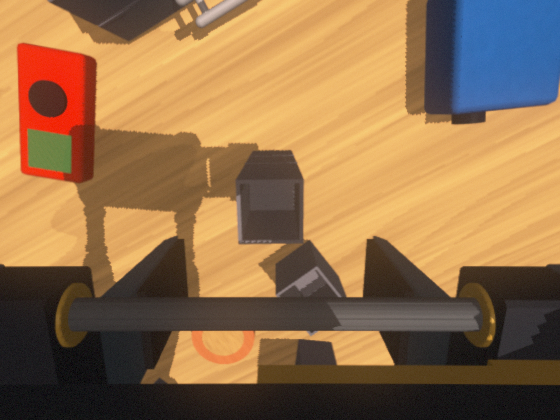

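Run:
```python
from h import *
np.set_printoptions(precision=4,suppress=True)
w=r.get_image("wrist")
m=np.array([atz(w,u,v,.21) for u,v in [(237.5,243),(302.5,243),(303,180.5),(237,181)]]);print(m,m.mean(0),np.linalg.norm(m-np.roll(m,1,0),axis=1))
for a,b in zip(m,np.roll(m,-1,0)): print(np.degrees(np.arctan2(*(b-a)[1::-1])))
```

```text
[[ 0.5811 -0.273   0.21  ]
 [ 0.5578 -0.3169  0.21  ]
 [ 0.6008 -0.339   0.21  ]
 [ 0.623  -0.2964  0.21  ]] [ 0.5907 -0.3063  0.21  ] [0.048  0.0497 0.0483 0.048 ]
-117.94241732886371
-27.197855606928194
62.4950627874794
150.86719582974408
```

```bash
python3 -m crank '[[0.004,-0.003,0,0],[0,0,0.04,0],[0,0,0.04,0],[0,0,0.03,0],[0,0,0.02,0],[0,0,0.02,0],[0,0,0,0],[0,0,0,0]]' ;python3 -m crank '[[0,0,0,0],[0,0,0,0],[0,0,0,0],[0,0,0,0],[0,0,0,0],[0,0,0,0]]' 0.0
python3 st.py .534 -.055 .25 -0.7
```

```text
clock: 3.35
tcp_pos: [0.5894, -0.3072, 0.1503]
eef_rot: [-3.047, 0.764, 0.0]
force: [-0.2, -0.3, 0.6]
finger_gap: 0.0911
clock: 3.95
tcp_pos: [0.589, -0.3071, 0.15]
eef_rot: [-3.047, 0.765, -0.0]
force: [-0.1, 1.0, 2.3]
finger_gap: 0.0501
t 3.95 tcp [ 0.589  -0.3071  0.15  ] toolx -28.2 z [ 0.0001 -0.     -1.    ] gap 0.05007343803885621 F [-0.0705  1.0386  2.3151] M [ 0.0491  0.1385 -0.0011]
q [-0.5705  0.6093  1.3139  0.      1.2183  1.4925]
shift [-0.1677 -0.1962 -0.1   ]
turn -0.47997409143536074
```

```bash
python3 -m crank '[[0,0,-0.02,0],[0,0,-0.02,0],[0,0,-0.02,0],[0,0,0,-0.12],[0,0,0,-0.12],[0,0,0,-0.12],[0,0,0,-0.12],[-0.01,-0.035,0,0],[-0.01,-0.04,0,0],[-0.01,-0.04,0,0],[-0.01,-0.04,0,0],[-0.01,-0.04,0,0]]'
python3 -m crank '[[-0.005,-0.03,0,0],[0,-0.02,0,0],[0,0,0,0],[0,0,0,0],[0,0,0,0]]'
python3 st.py .534 -.06 .15 -0.7
python3 - <<'E'
from h import *
for n in ["scene","top"]:
    cv2.imwrite(f"pics/{n}2.png",r.get_image(n)["color"])
E
```

```text
clock: 5.15
tcp_pos: [0.5406, -0.11, 0.2097]
eef_rot: [-3.141, 0.02, 0.001]
force: [0.8, 0.9, -2.8]
finger_gap: 0.0495
clock: 5.65
tcp_pos: [0.5371, -0.0622, 0.2098]
eef_rot: [3.141, -0.02, -0.0]
force: [0.0, -1.0, -4.1]
finger_gap: 0.0499
t 5.65 tcp [ 0.5371 -0.0622  0.2098] toolx -0.73 z [-0.0002 -0.0002 -1.    ] gap 0.04992697172344821 F [ 0.0368 -1.0132 -4.1373] M [0.045  0.0343 0.0498]
q [-0.2256  0.3799  1.5593 -0.0002  1.2026  1.358 ]
shift [-0.0031 -0.0022  0.0598]
turn -0.00048692576635196987
```

View pics/scene2.png

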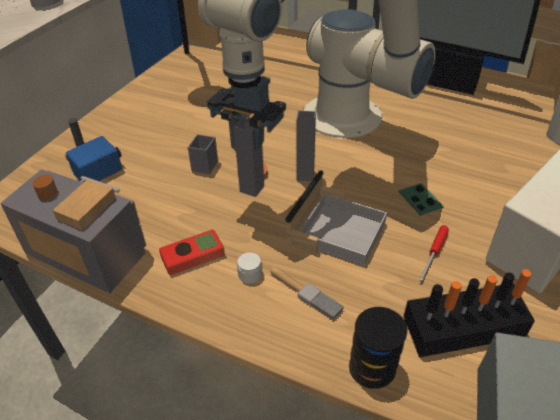

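View pics/top2.png

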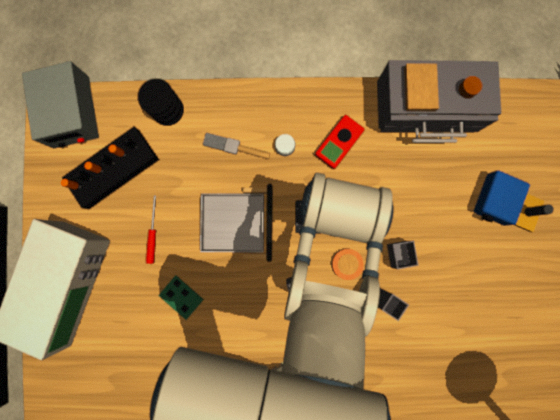

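```bash
python3 -m crank '[[-0.003,-0.002,0.02,0],[0,0,0.02,0],[0,0,0.012,0],[0,0,0.006,0],[0,0,0.002,0],[0,0,0,0],[0,0,0,0]]'
python3 -m crank '[[0,0,0,0],[0,0,0,0],[0,0,0,0],[0,0,0,0]]' 0.085; python3 st.py
```

```text
clock: 6.45
tcp_pos: [0.5345, -0.0596, 0.1504]
eef_rot: [3.141, -0.019, 0.001]
force: [0.2, 0.2, -3.0]
finger_gap: 0.0498
clock: 6.85
tcp_pos: [0.5342, -0.0595, 0.1501]
eef_rot: [3.141, -0.019, 0.001]
force: [-0.4, 0.1, 0.3]
finger_gap: 0.0789
t 6.85 tcp [ 0.5342 -0.0595  0.1501] toolx -0.7 z [ 0.0003 -0.     -1.    ] gap 0.07887935087477733 F [-0.4366  0.1232  0.2519] M [ 0.0972  0.001  -0.0282]
q [-0.222   0.4467  1.6398  0.      1.0548  1.361 ]
```

```bash
python3 -m crank '[[0,-0.012,0,0],[0,-0.01,0,0],[0,-0.01,0,0],[0,-0.01,0,0],[0,-0.01,0,0],[0,-0.006,0,0],[0,-0.006,0,0],[0,-0.006,0,0],[0,0,0,0],[0,0,0,0]]' 0.0912; python3 st.py
python3 - <<'E'
from h import *
d=r.get_image("scene")["color"]; crop(d,200,80,200,150,4,"s3.png")
E
```

```text
clock: 7.85
tcp_pos: [0.5349, 0.0105, 0.1499]
eef_rot: [3.141, -0.019, 0.0]
force: [-0.9, -0.0, 1.0]
finger_gap: 0.0911
t 7.85 tcp [0.5349 0.0105 0.1499] toolx -0.69 z [ 0.     -0.0001 -1.    ] gap 0.0910628786893483 F [-0.912  -0.0376  1.0197] M [ 0.0645 -0.0244 -0.0503]
q [-0.0919  0.4439  1.6456 -0.0001  1.052   1.491 ]
```

View pics/s3.png

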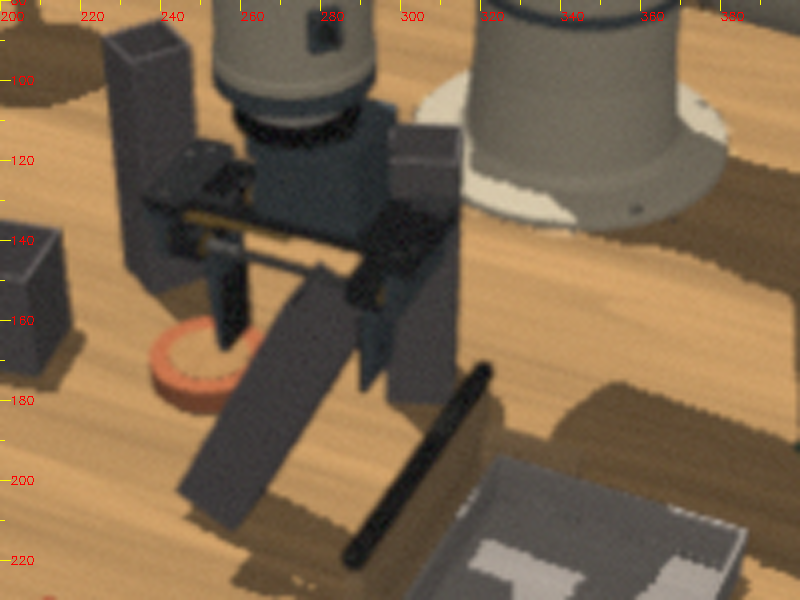

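The tote has tipped over and its mouth rests against the +y finger, near (290,148). Its near foot corner is at (234,212). Now I'll lower it onto the ledge.

```bash
python3 - <<'E'
from h import *
d=r.get_image("scene"); print(atz(d,234,212,0),atz(d,194.5,202.5,0.02))
E
python3 -m crank '[[0,-0.008,0.003,0],[0,-0.008,0.003,0],[0,-0.008,0.003,0],[0,-0.008,0.003,0],[0,-0.008,0.004,0],[0,-0.006,0.004,0],[0,-0.006,0.003,0],[0,0,0,0],[0,0,0,0]]'; python3 st.py
python3 - <<'E'
from h import *
d=r.get_image("scene")["color"]; crop(d,200,80,200,150,4,"s4.png")
E
```

```text
[ 0.58364134 -0.09889441  0.        ] [ 0.61373267 -0.20571413  0.02      ]
clock: 8.85
tcp_pos: [0.536, 0.0627, 0.1272]
eef_rot: [3.141, -0.018, 0.002]
force: [0.3, -0.2, 8.9]
finger_gap: 0.091
t 8.85 tcp [0.536  0.0627 0.1272] toolx -0.66 z [ 0.001  -0.0006 -1.    ] gap 0.09095357425763266 F [ 0.268  -0.187   8.8616] M [-0.8662  0.202  -0.0523]
q [ 0.0062  0.4797  1.6592 -0.0007  1.0017  1.589 ]
```

View pics/s4.png

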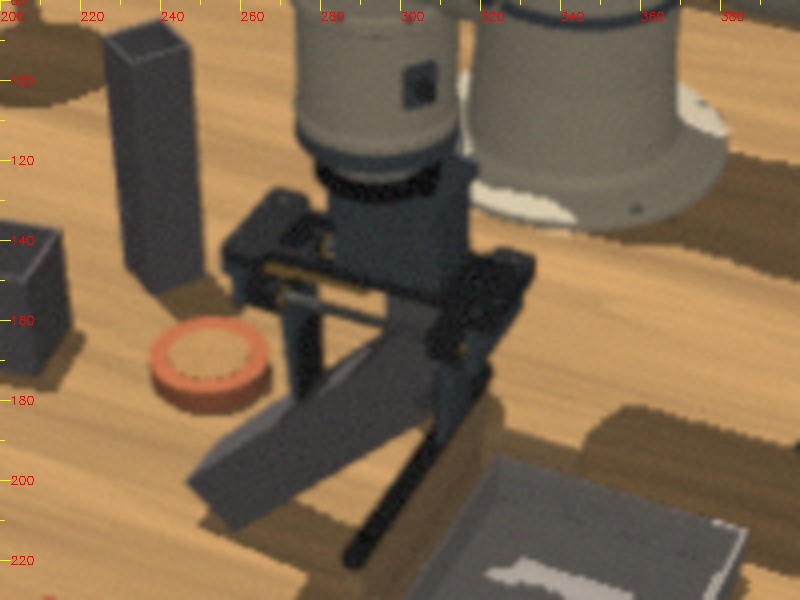

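```bash
python3 -m crank '[[0,-0.003,-0.01,0],[0,0,0,0],[0,0,0,0]]'; python3 st.py
python3 - <<'E'
from h import *
d=r.get_image("scene"); print(atz(d,258.5,212,0)); cv2.imwrite("pics/x.png",d["color"]); crop(d["color"],230,110,160,120,5,"s5.png")
E
```

```text
clock: 9.2
tcp_pos: [0.5359, 0.066, 0.1373]
eef_rot: [-3.141, 0.019, -0.002]
force: [0.5, 2.6, 2.2]
finger_gap: 0.0914
t 9.2 tcp [0.5359 0.066  0.1373] toolx -0.69 z [ 0.001   0.0005 -1.    ] gap 0.09143548188010583 F [0.5034 2.5939 2.2342] M [0.5991 0.0129 0.0279]
q [0.0116 0.4662 1.6482 0.0006 1.0262 1.5942]
[ 5.55631981e-01 -3.74641693e-02  1.11022302e-16]
```

View pics/s5.png

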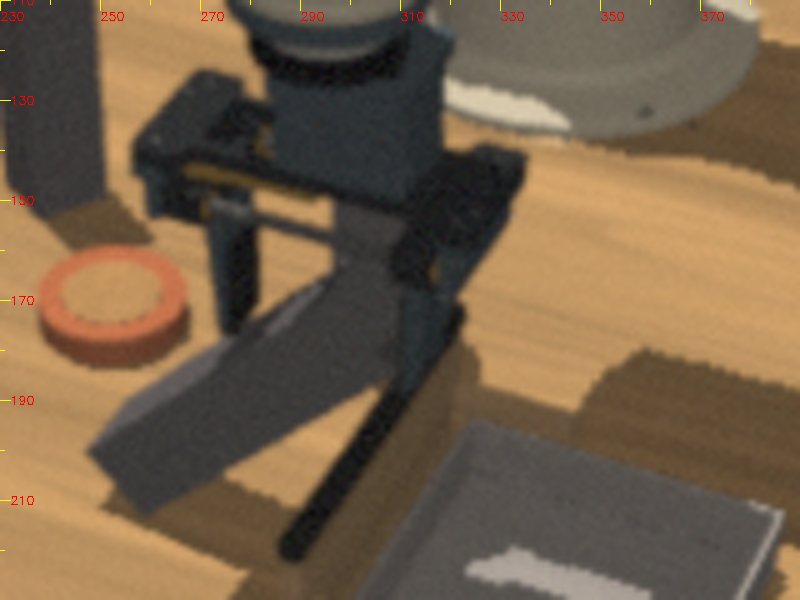

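```bash
python3 -m crank '[[0,-0.005,0,0],[0,-0.005,0.001,0],[0,-0.005,0.002,0],[0,-0.005,0,0],[0,-0.004,0,0],[0,0,0,0],[0,0,0,0],[0,0,0,0]]'; python3 st.py
python3 - <<'E'
from h import *
d=r.get_image("scene"); crop(d["color"],230,110,160,120,5,"s6.png")
E
```

```text
clock: 10.05
tcp_pos: [0.5359, 0.0894, 0.134]
eef_rot: [3.142, -0.019, 0.0]
force: [0.3, -0.6, -0.1]
finger_gap: 0.091
t 10.05 tcp [0.5359 0.0894 0.134 ] toolx -0.71 z [ 0.0001 -0.     -1.    ] gap 0.09102729997829322 F [ 0.2807 -0.5828 -0.0607] M [ 0.0525  0.0137 -0.0177]
q [ 0.0554  0.4752  1.6427 -0.      1.0236  1.6386]
```

View pics/s6.png

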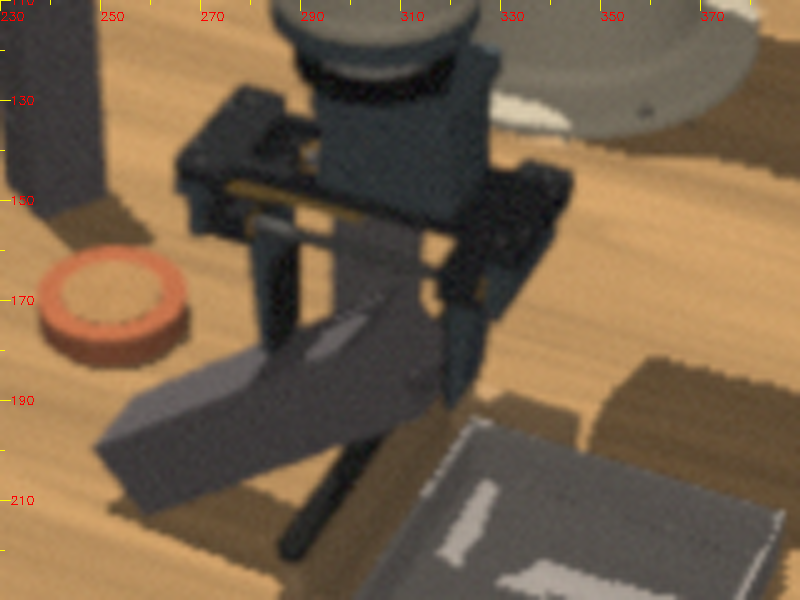

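```bash
python3 -m crank '[[0,0,-0.015,0],[0,0,-0.03,0],[0,0,-0.04,0],[0,0,-0.04,0],[0,0,0,0],[0,0,0,0],[0,0,0,0],[0,0,0,0]]'; python3 st.py
python3 - <<'E'
from h import *
d=r.get_image("scene"); crop(d["color"],230,110,160,120,5,"s7.png")
d=r.get_image("top"); crop(d["color"],190,150,160,120,5,"t7.png")
E
```

```text
clock: 10.9
tcp_pos: [0.5352, 0.0894, 0.2577]
eef_rot: [3.141, -0.019, -0.004]
force: [-0.1, -0.3, 0.0]
finger_gap: 0.0912
t 10.9 tcp [0.5352 0.0894 0.2577] toolx -0.71 z [-0.0023 -0.0001 -1.    ] gap 0.09116110166428433 F [-0.0977 -0.2573  0.0378] M [-0.0217 -0.0081 -0.0113]
q [ 0.0555  0.3365  1.485  -0.      1.3224  1.6387]
```

View pics/s7.png

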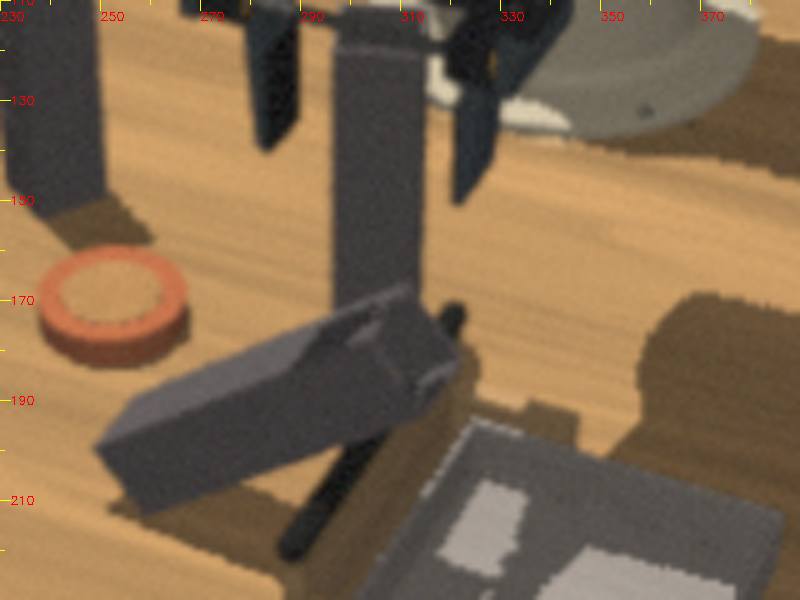

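View pics/t7.png

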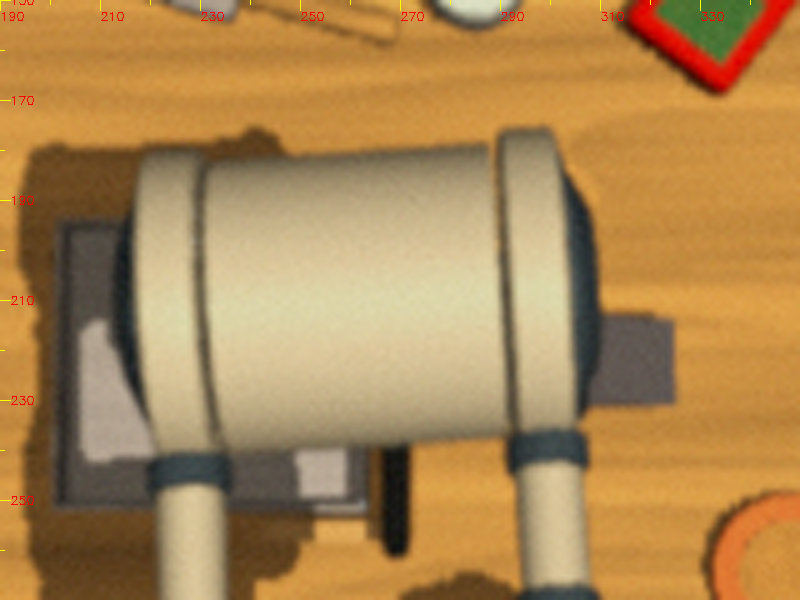

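```bash
cat > fit.py <<'E'
from h import *
from scipy.optimize import least_squares
def corners(x,yp,th,yaw):
    a=np.array([0,np.sin(th),np.cos(th)]);n=np.array([0,-np.cos(th),np.sin(th)])
    P=[np.array([sx*.025,0,0])+k*.05*n+s*a for s in (0,.21) for k in (0,1) for sx in (1,-1)]
    c,s=np.cos(yaw),np.sin(yaw); Rz=np.array([[c,-s,0],[s,c,0],[0,0,1]])
    return (Rz@np.array(P).T).T+np.array([x,yp,0])
def fit(d,obs,th0=.9,w=.05):
    # obs: {idx:(u,v)}; idx: s*4+k*2+far ; th free
    ids=list(obs); uv=np.array([obs[i] for i in ids])
    f=lambda p: np.r_[(proj(d,corners(*p))[ids]-uv).ravel(),p[3]/.01*.3]
    o=least_squares(f,[.535,-.035,th0,-.012]); return o.x,f(o.x)
def overlay(d,p,name,box):
    im=d["color"].copy(); q=proj(d,corners(*p))
    x0,y0,w,h,s=box
    c=cv2.resize(im[y0:y0+h,x0:x0+w],None,fx=s,fy=s,interpolation=cv2.INTER_CUBIC)
    for i in range(8):
        for b in (1,2,4):
            j=i^b
            if j>i: cv2.line(c,tuple(((q[i]+.5-[x0,y0])*s).astype(int).tolist()),tuple(((q[j]+.5-[x0,y0])*s).astype(int).tolist()),(0,255,0),1)
    cv2.imwrite("pics/"+name,c)
E
python3 - <<'E'
from fit import *
np.set_printoptions(precision=4,suppress=True)
d=r.get_image("scene")
p,res=fit(d,{0:(258,212.5),2:(248.5,199),3:(256,190),7:(311,167),5:(321.5,180)})
print(p,np.degrees(p[2]),res)
overlay(d,p,"o1.png",(230,110,160,120,5))
E
```

```text
[ 0.5354 -0.0348  0.8836 -0.0063] 50.6251866709733 [ 0.5045  0.8304 -1.0436  0.5484  0.1566 -1.3562 -0.1891 -1.2708  0.5524
  1.06   -0.1877]
```

View pics/o1.png

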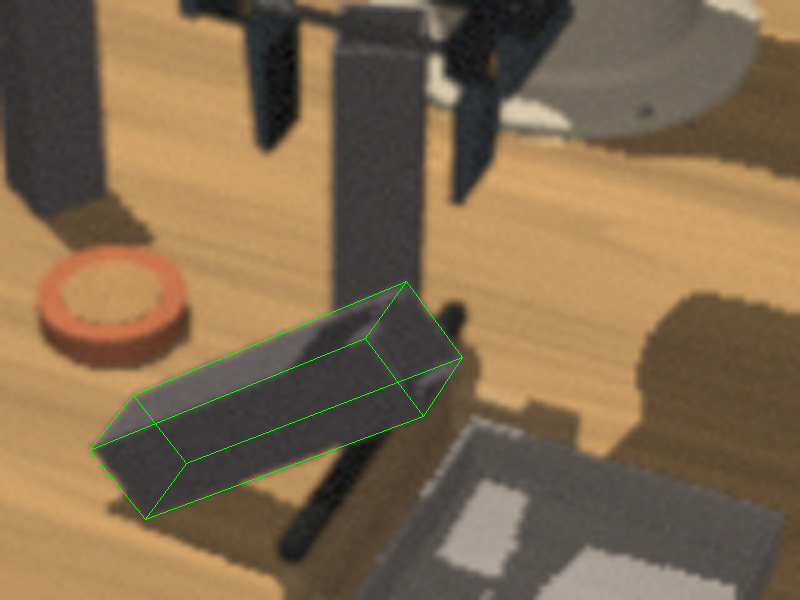

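```bash
python3 -m crank '[[0,0.04,0,0],[0,0.0386,0,0],[0,0,0,-0.143],[0,0,0,-0.143],[0,0,0,-0.143],[0,0,0,-0.143],[0,0,0,-0.143],[0,0,0,-0.143],[0,0,0,-0.143],[0,0,0,-0.143],[0,0,0,-0.143],[0,0,0,-0.143]]';python3 -m crank '[[0,0,0,-0.14],[0,0,0,0],[0,0,0,0]]'; python3 st.py .5354 .0108 .064 89.3
```

```text
clock: 12.25
tcp_pos: [0.5348, 0.011, 0.2585]
eef_rot: [-2.378, -2.052, 0.001]
force: [-0.9, 0.2, -0.4]
finger_gap: 0.0913
clock: 12.55
tcp_pos: [0.5349, 0.011, 0.2587]
eef_rot: [-2.241, -2.202, 0.0]
force: [0.2, -0.0, 0.6]
finger_gap: 0.0913
t 12.55 tcp [0.5349 0.011  0.2587] toolx 89.0 z [-0.0004  0.0001 -1.    ] gap 0.09132717578023292 F [ 0.2098 -0.0492  0.5935] M [ 0.0233 -0.0524  0.0453]
q [-0.0912  0.3233  1.5027  0.      1.3159 -0.0737]
shift [-0.0002  0.0006  0.1947]
turn -0.005235931221387719
```

```bash
python3 -m crank '[[0,0,0.045,-0.005],[0,0,0.045,0],[0,0,0.04,0],[0,0,0.025,0],[0,0,0.015,0],[0,0,0.0145,0],[0,0,0.01,0],[0,0,0,0],[0,0,0,0]]';python3 st.py; python3 -m crank '[[0,0,0,0],[0,0,0,0],[0,0,0,0],[0,0,0,0],[0,0,0,0],[0,0,0,0]]' 0; python3 st.py
python3 - <<'E'
from h import *
d=r.get_image("scene"); crop(d["color"],230,110,160,120,5,"s8.png")
E
```

```text
clock: 13.45
tcp_pos: [0.5351, 0.0109, 0.0648]
eef_rot: [2.232, 2.211, 0.0]
force: [-0.3, -0.7, 0.4]
finger_gap: 0.0914
t 13.45 tcp [0.5351 0.0109 0.0648] toolx 89.47 z [ 0.0002 -0.     -1.    ] gap 0.09144926968656779 F [-0.337  -0.6507  0.4254] M [-0.031  -0.0946 -0.0044]
q [-0.0912  0.5678  1.7241 -0.      0.8495 -0.0819]
clock: 14.05
tcp_pos: [0.5351, 0.0109, 0.0645]
eef_rot: [2.23, 2.212, 0.0]
force: [-0.6, -0.9, 2.5]
finger_gap: 0.0497
t 14.05 tcp [0.5351 0.0109 0.0645] toolx 89.54 z [ 0.0003 -0.     -1.    ] gap 0.04971972127195757 F [-0.5611 -0.8759  2.4954] M [-0.1284 -0.0208 -0.0855]
q [-0.0911  0.5681  1.7245 -0.      0.8488 -0.0831]
```

View pics/s8.png

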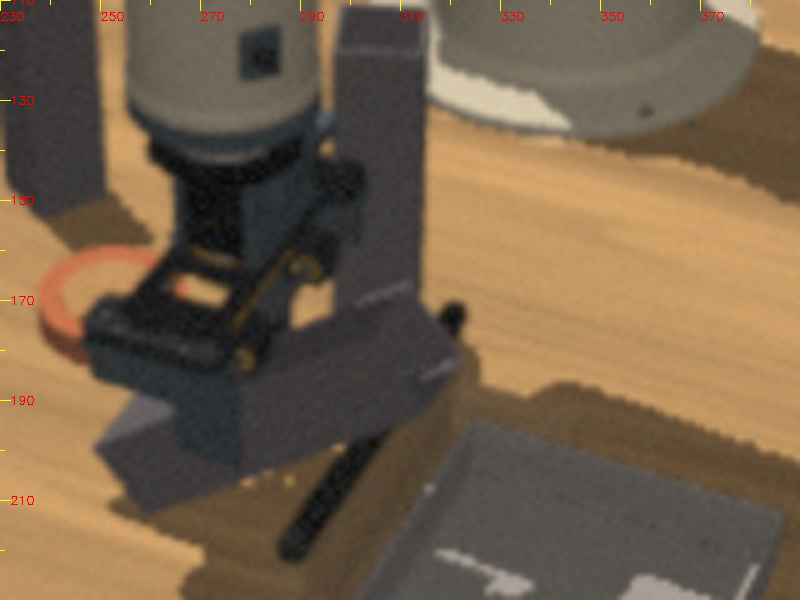

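```bash
python3 -m crank '[[0,0,-0.005,0],[0.0108,0,-0.0089,0],[0.0108,0,-0.0089,0],[0.0108,0,-0.0089,0],[0.0108,0,-0.0089,0],[0,0,0,0],[0,0,0,0]]'; python3 st.py
python3 - <<'E'
from h import *
d=r.get_image("scene"); crop(d["color"],230,110,160,120,5,"s9.png")
E
```

```text
clock: 14.8
tcp_pos: [0.5353, 0.0546, 0.1053]
eef_rot: [2.229, 2.213, 0.0]
force: [-0.7, 0.1, -2.3]
finger_gap: 0.0497
t 14.8 tcp [0.5353 0.0546 0.1053] toolx 89.6 z [ 0.0005 -0.0001 -1.    ] gap 0.0496678313644608 F [-0.7001  0.1237 -2.3314] M [-0.0727 -0.0279  0.0213]
q [-0.0093  0.5091  1.6836 -0.0001  0.9484 -0.0023]
```

View pics/s9.png

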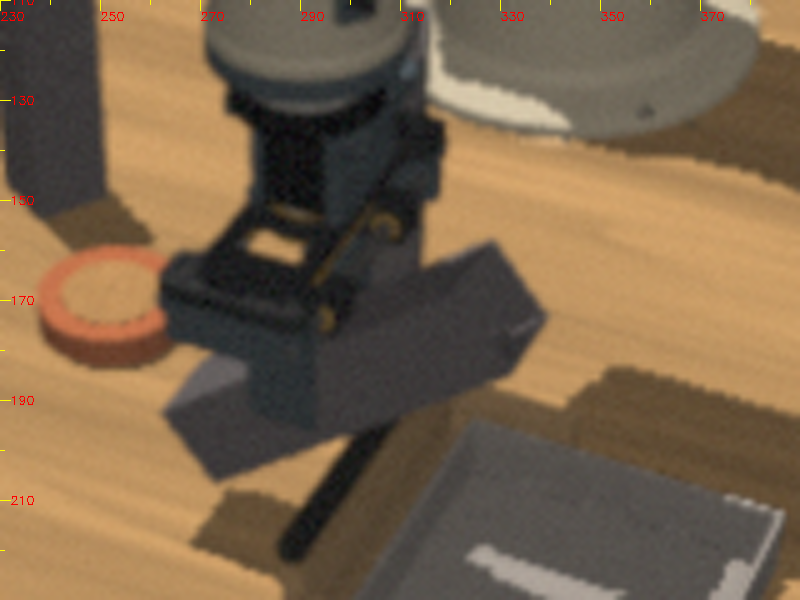

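```bash
python3 -m crank '[[0.0104,0,-0.007,0],[0.0104,0,-0.007,0],[0.0104,0,-0.007,0],[0.0104,0,-0.007,0],[0.0104,0,-0.007,0],[0,0,0,0],[0,0,0,0]]'; python3 st.py
python3 -m crank '[[0.0055,0,0.002,0],[0.0055,0,0.002,0],[0.0055,0,0.002,0],[0.0055,0,0.0025,0],[0,0,0,0]]'; python3 st.py
python3 - <<'E'
from h import *
d=r.get_image("scene"); crop(d["color"],230,110,160,120,5,"s10.png")
E
```

```text
clock: 15.55
tcp_pos: [0.5364, 0.1069, 0.1412]
eef_rot: [2.228, 2.212, 0.003]
force: [-1.4, -1.0, 9.0]
finger_gap: 0.05
t 15.55 tcp [0.5364 0.1069 0.1412] toolx 89.6 z [ 0.0023  0.0001 -1.    ] gap 0.05004441490514251 F [-1.4254 -0.987   9.0471] M [-0.5169 -0.0213 -0.007 ]
q [ 0.0875  0.469   1.6281 -0.0001  1.0422  0.0947]
clock: 16.05
tcp_pos: [0.5364, 0.1286, 0.1318]
eef_rot: [2.229, 2.213, 0.001]
force: [1.7, -1.9, -1.0]
finger_gap: 0.0501
t 16.05 tcp [0.5364 0.1286 0.1318] toolx 89.59 z [ 0.0012 -0.0006 -1.    ] gap 0.050088820628660484 F [ 1.6596 -1.9495 -1.0327] M [-0.4425 -0.4155  0.024 ]
q [ 0.1274  0.4875  1.6256 -0.0008  1.0274  0.1351]
```

View pics/s10.png

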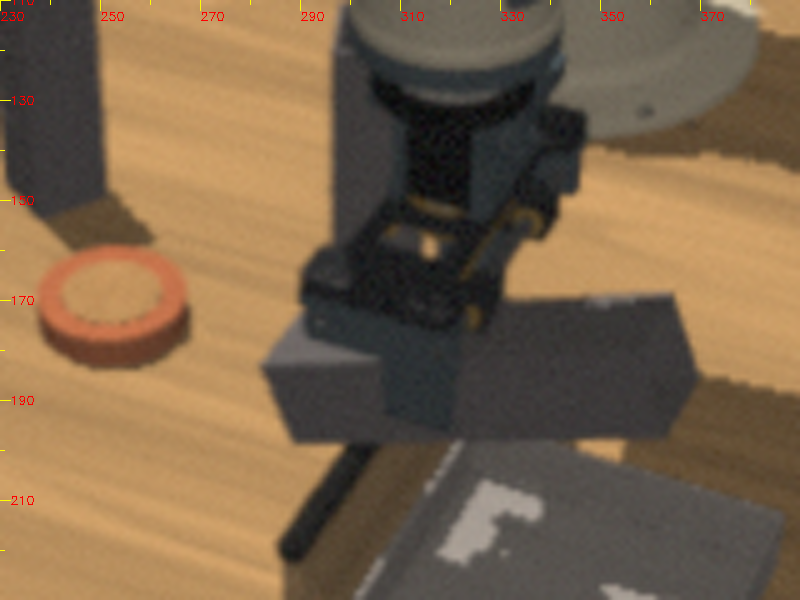

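```bash
python3 -m crank '[[0.0045,0,0.004,0],[0.0045,0,0.004,0],[0.0045,0,0.004,0],[0.0045,0,0.0035,0],[0.003,0,0.005,0],[0.003,0,0.005,0],[0.003,0,0.005,0],[0,0,0,0]]'; python3 st.py
python3 - <<'E'
from h import *
d=r.get_image("scene"); crop(d["color"],230,110,160,120,5,"s11.png")
E
```

```text
clock: 16.9
tcp_pos: [0.5363, 0.1557, 0.101]
eef_rot: [2.23, 2.213, 0.001]
force: [0.3, 0.9, -2.7]
finger_gap: 0.0501
t 16.9 tcp [0.5363 0.1557 0.101 ] toolx 89.56 z [ 0.0006  0.0002 -1.    ] gap 0.050100750651952436 F [ 0.2615  0.8783 -2.6892] M [ 0.0118 -0.0936  0.007 ]
q [0.1755 0.5379 1.6373 0.0001 0.9657 0.1831]
```

View pics/s11.png

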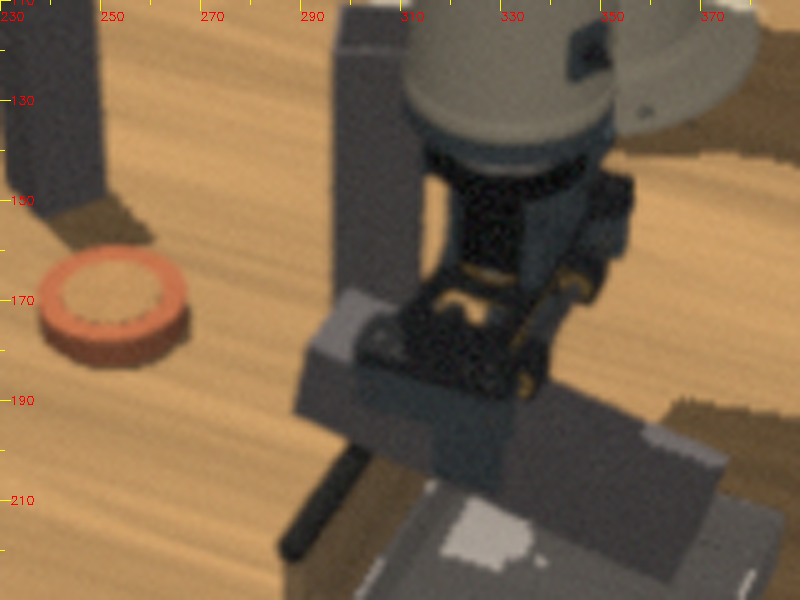

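```bash
python3 -m crank '[[0.0015,0,0.004,0],[0.0015,0,0.004,0],[0.001,0,0.004,0],[0,0,0,0],[0,0,0,0],[0,0,0,0],[0,0,0,0]]'; python3 st.py
python3 - <<'E'
from h import *
d=r.get_image("scene"); crop(d["color"],250,130,160,120,5,"s12.png")
d=r.get_image("top"); crop(d["color"],190,150,100,110,6,"t12.png")
E
```

```text
clock: 17.65
tcp_pos: [0.5361, 0.1593, 0.089]
eef_rot: [-2.23, -2.212, -0.0]
force: [0.3, 2.7, -1.3]
finger_gap: 0.0497
t 17.65 tcp [0.5361 0.1593 0.089 ] toolx 89.53 z [-0.0001  0.0003 -1.    ] gap 0.04974827399663814 F [ 0.2903  2.7174 -1.3251] M [ 0.3947 -0.0762 -0.0489]
q [0.1819 0.556  1.6451 0.0004 0.9405 0.1898]
```

View pics/s12.png

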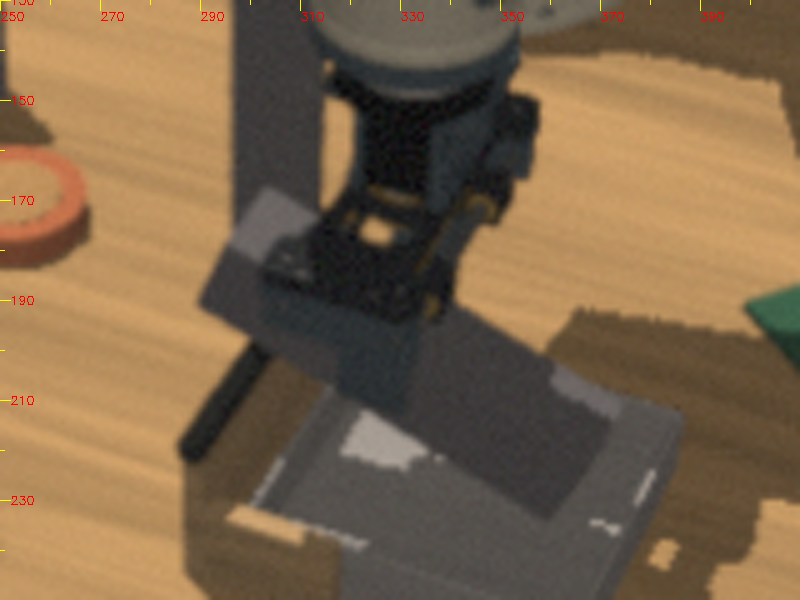

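View pics/t12.png

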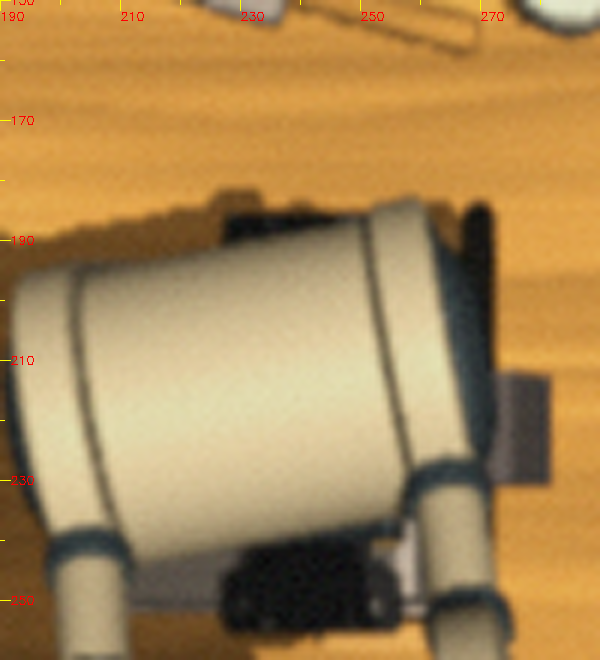

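Run:
```python
from h import *
cv2.imwrite("pics/w12.png",r.get_image("wrist")["color"])
from fit import *
d=r.get_image("scene")
def f(p):
    # free pose: x, y,z of pivot, th
    c=corners(p[0],p[1],p[3],-.01)+np.array([0,0,p[2]]); return c
obs={0:(290,191),2:(297,178),3:(304,168),4:(360,234),6:(372,213)}
ids=list(obs);uv=np.array(list(obs.values()))
o=least_squares(lambda p:(proj(d,f(p))[ids]-uv).ravel(),[.535,.06,.1,2.0]);print(o.x,np.degrees(o.x[3]),o.fun); print(f(o.x))
```

```text
[0.50990311 0.05210833 0.09113349 1.84269262] 105.57850981543264 [ 1.003587    0.12277481 -1.32115947  0.1374357  -0.15059107 -0.9612963
  2.87222118 -4.15896926 -2.31234849  4.71102355]
[[0.53490186 0.05185833 0.09113349]
 [0.48490436 0.05235832 0.09113349]
 [0.53503614 0.06528559 0.13929666]
 [0.48503864 0.06578558 0.13929666]
 [0.53692468 0.25413352 0.0347362 ]
 [0.48692718 0.25463351 0.0347362 ]
 [0.53705895 0.26756078 0.08289936]
 [0.48706145 0.26806077 0.08289936]]
```

View pics/w12.png

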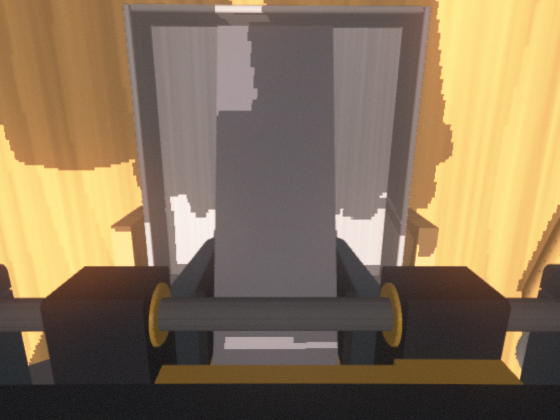

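Run:
```python
from fit import *
np.set_printoptions(precision=4,suppress=True)
d=r.get_image("scene");w=r.get_image("wrist")
f=lambda p: corners(.536,p[0],p[2],-.01)+np.array([0,0,p[1]])
obs={0:(289.6,190.6),2:(297,178),3:(303.6,167.4),4:(359.4,234.4)}
ids=list(obs);uv=np.array(list(obs.values()))
o=least_squares(lambda p:(proj(d,f(p))[ids]-uv).ravel(),[.06,.1,2.0]);print(o.x,np.degrees(o.x[2]),o.fun); c=f(o.x);print(c)
print(proj(w,c)); print(proj(d,c))
print("tray far top",proj(w,[[.536,.29,.04],[.536,.286,.004]]))
```

```text
[0.0598 0.1164 1.9435] 111.35653644199081 [-0.259  -0.0982 -1.1272  0.1443  0.6743 -0.6751  0.6293  0.7899]
[[0.561  0.0595 0.1164]
 [0.511  0.06   0.1164]
 [0.5612 0.0777 0.163 ]
 [0.5112 0.0782 0.163 ]
 [0.563  0.2551 0.04  ]
 [0.513  0.2556 0.04  ]
 [0.5631 0.2733 0.0865]
 [0.5131 0.2738 0.0865]]
[[324.6497 473.3222]
 [226.2684 473.2635]
 [343.6536 557.8138]
 [208.1774 557.7853]
 [320.0793  78.1004]
 [232.0021  77.8727]
 [334.8989  22.7682]
 [218.3451  22.4367]]
[[289.341  190.5018]
 [297.6805 179.0763]
 [295.8728 178.1443]
 [304.2743 166.7249]
 [360.0293 235.1899]
 [366.6206 222.5482]
 [368.6806 224.0574]
 [375.2107 211.3441]]
tray far top [[271.9928   9.3175]
 [272.4305  31.8456]]
```

```bash
python3 -m crank '[[-0.009,0,-0.0055,0],[-0.009,0,-0.0055,0],[0.001,0,0.003,0],[0.0015,0,0.003,0],[0.001,0,0.003,0],[0.001,0,0.002,0],[0,0,0,0],[0,0,0,0]]'; python3 st.py
python3 - <<'E'
from h import *
d=r.get_image("scene"); crop(d["color"],250,130,160,120,5,"s13.png")
cv2.imwrite("pics/w13.png",r.get_image("wrist")["color"])
E
```

```text
clock: 18.75
tcp_pos: [0.5364, 0.1459, 0.089]
eef_rot: [2.23, 2.212, 0.001]
force: [1.9, -0.1, 3.9]
finger_gap: 0.0497
t 18.75 tcp [0.5364 0.1459 0.089 ] toolx 89.55 z [ 0.0008  0.     -1.    ] gap 0.04970450483867812 F [ 1.9305 -0.0551  3.9116] M [-0.2755 -0.1768  0.0844]
q [ 0.1582  0.5521  1.6542 -0.0001  0.9346  0.1661]
```

View pics/s13.png

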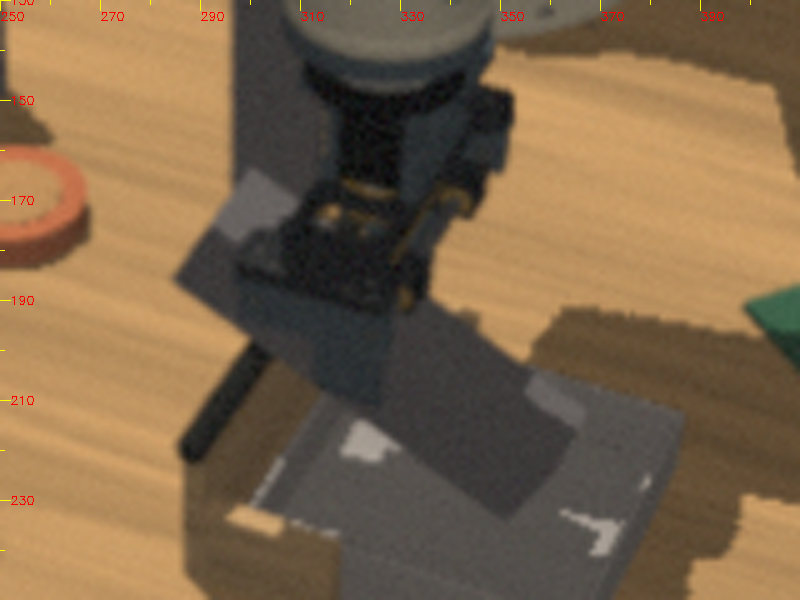

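View pics/w13.png

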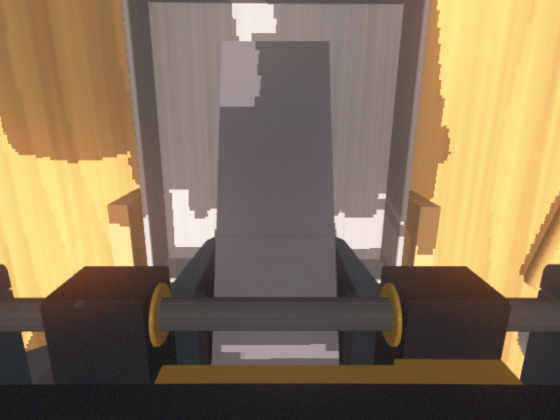

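```bash
cat > fit2.py <<'E'
from fit import *
import sys,json
np.set_printoptions(precision=4,suppress=True)
def go(obs,x=.536,z0=.1):
    d=r.get_image("scene")
    f=lambda p: corners(x,p[0],p[2],-.01)+np.array([0,0,p[1]])
    ids=list(obs);uv=np.array(list(obs.values()))
    o=least_squares(lambda p:(proj(d,f(p))[ids]-uv).ravel(),[.06,z0,2.0]);print(o.x,np.degrees(o.x[2]),o.fun); c=f(o.x);print(c[[0,2,4,6]])
E
python3 - <<'E'
from fit2 import *
go({0:(285,185.3),3:(300,164),4:(351.5,234),7:(366,212.5)})
E
python3 -m crank '[[0.001,0,0.003,0],[0.0005,0,0.003,0],[0,0,0,0]]'; python3 st.py;
python3 -m crank '[[0,0,-0.02,0],[0,0,-0.02,0],[0,0,-0.02,0],[0,0,0,0],[0,0,0,0],[0,0,0,0]]'; python3 st.py
python3 - <<'E'
from h import *
d=r.get_image("scene"); crop(d["color"],250,110,160,120,5,"s14.png")
cv2.imwrite("pics/w14.png",r.get_image("wrist")["color"])
E
```

```text
[0.0443 0.1264 2.0407] 116.9230464157864 [-1.2618  0.5583  0.2752 -0.8741 -0.641   0.7942  1.4732 -0.2388]
[[0.561  0.044  0.1264]
 [0.5612 0.0667 0.1709]
 [0.5629 0.2313 0.0313]
 [0.5631 0.2539 0.0759]]
clock: 19.2
tcp_pos: [0.5364, 0.1474, 0.0831]
eef_rot: [2.23, 2.212, 0.001]
force: [2.5, 2.2, 3.9]
finger_gap: 0.0499
t 19.2 tcp [0.5364 0.1474 0.0831] toolx 89.55 z [ 0.0009  0.0003 -1.    ] gap 0.049900586970439496 F [2.5462 2.2159 3.9161] M [ 0.0856 -0.333   0.0236]
q [0.1608 0.5612 1.658  0.0002 0.9215 0.1686]
clock: 19.8
tcp_pos: [0.5352, 0.147, 0.1418]
eef_rot: [-2.23, -2.212, 0.002]
force: [-1.2, 1.1, -2.1]
finger_gap: 0.0499
t 19.8 tcp [0.5352 0.147  0.1418] toolx 89.54 z [-0.0019 -0.0003 -1.    ] gap 0.0499034132549697 F [-1.1996  1.0568 -2.0932] M [-0.0295 -0.1414 -0.0041]
q [0.1605 0.48   1.6042 0.     1.0593 0.1685]
```

View pics/s14.png

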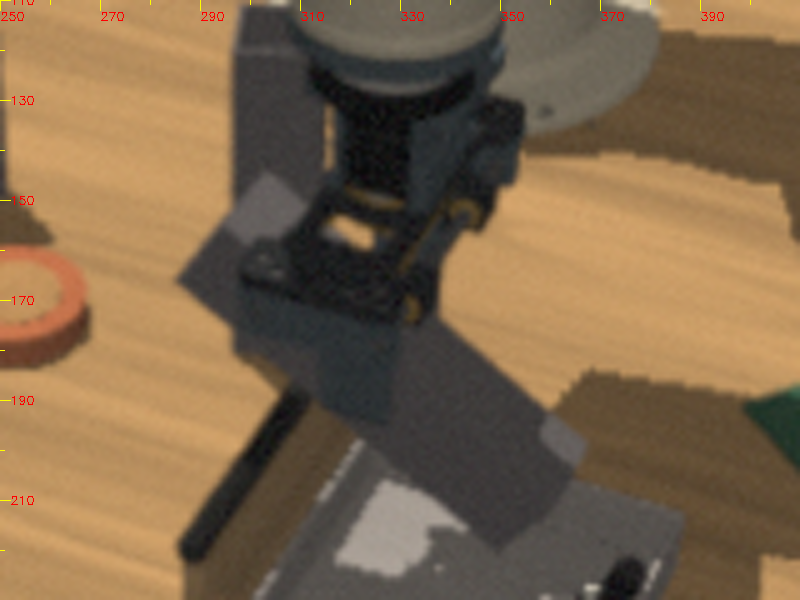

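View pics/w14.png

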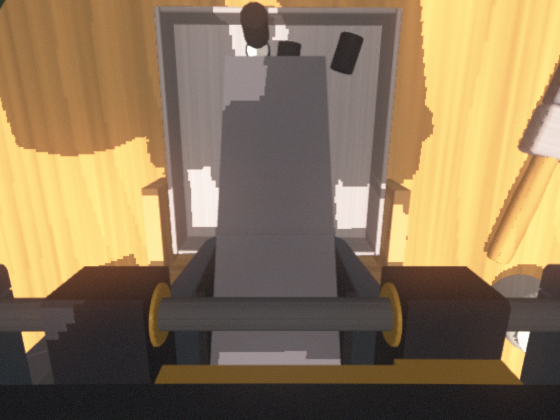

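Cans are coming out. In the wrist view they are at (255,20), (288,48) and (347,52). I'll wait a moment and look again.

```bash
python3 -m crank '[[0,0,-0.01,0],[0,0,0.01,0],[0,0,-0.01,0],[0,0,0.01,0],[0,0,0,0],[0,0,0,0],[0,0,0,0],[0,0,0,0]]'; python3 st.py
python3 - <<'E'
from h import *
d=r.get_image("scene"); crop(d["color"],270,150,160,120,5,"s15.png")
cv2.imwrite("pics/w15.png",r.get_image("wrist")["color"])
E
```

```text
clock: 20.7
tcp_pos: [0.536, 0.1472, 0.143]
eef_rot: [-2.23, -2.213, 0.0]
force: [0.0, -0.9, -2.0]
finger_gap: 0.0504
t 20.7 tcp [0.536  0.1472 0.143 ] toolx 89.54 z [-0. -0. -1.] gap 0.050358107949488334 F [ 0.0338 -0.8665 -2.0042] M [ 0.0012 -0.0692  0.0178]
q [0.1605 0.4786 1.6026 0.     1.0604 0.1685]
```

View pics/s15.png

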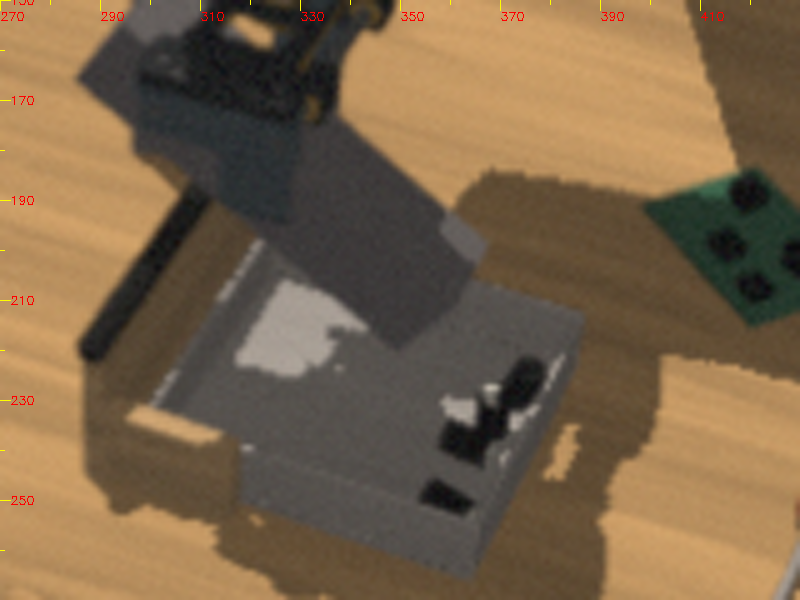

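View pics/w15.png

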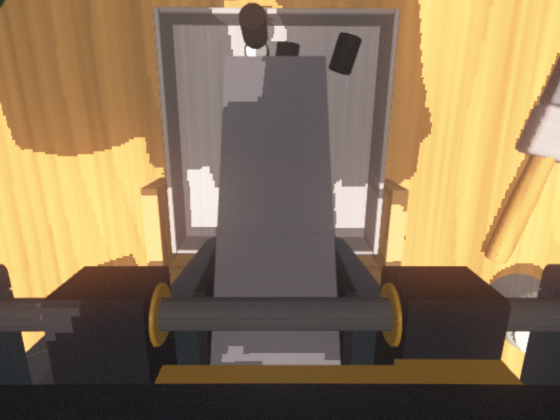

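Run:
```python
from h import *
d=r.get_image("scene")
print(proj(d,[[.6,.29,.04],[.45,.29,.04]]))
crop(d["color"],335,210,60,50,12,"s16.png")
```

```text
[[368.51932043 249.30363548]
 [386.60347314 211.08544289]]
```

View pics/s16.png

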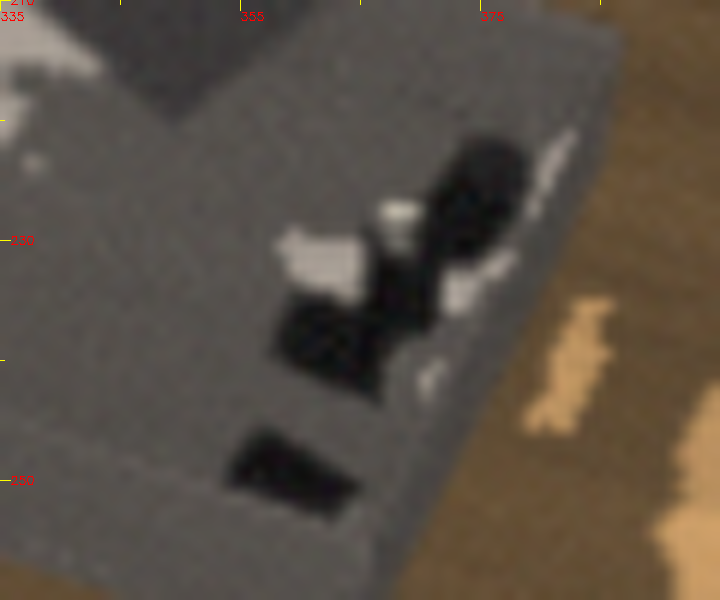

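Run:
```python
from h import *
d=r.get_image("scene");w=r.get_image("wrist")
crop(w["color"],200,0,180,90,4,"w17.png")
def tri(a,b):
    c1,q1=ray(d,*a);c2,q2=ray(w,*b)
    q1/=np.linalg.norm(q1);q2/=np.linalg.norm(q2)
    A=np.array([q1,-q2]).T; s=np.linalg.lstsq(A,c2-c1,rcond=None)[0]
    p1=c1+s[0]*q1;p2=c2+s[1]*q2; return (p1+p2)/2,np.linalg.norm(p1-p2)
for a,b in [((374,226),(254,26)),((367.5,228),(258,50)),((356,249.5),(346,53)),((362,238),(288,50))]: print(tri(a,b))
```

```text
(array([0.52399489, 0.27902878, 0.04708197]), np.float64(0.0012368228768164828))
(array([0.52637532, 0.26485876, 0.03639143]), np.float64(0.003805886352578885))
(array([0.5923269 , 0.26191587, 0.01916686]), np.float64(0.009971352531268785))
(array([0.5493467 , 0.26343053, 0.02098346]), np.float64(0.011454250108561152))
```

View pics/w17.png

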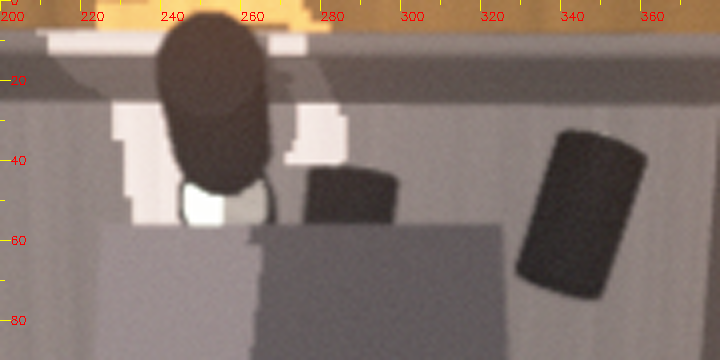

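The fourth can lies across a standing can and the tray's far wall, with its centre near z = 0.047, which is too close to the limit. I'll put the tote back first, then nudge that can down.

```bash
python3 -m crank '[[-0.015,0,-0.004,0],[-0.024,0,0,0],[-0.024,0,0,0],[-0.024,0,0,0],[0,0,0,0],[0,0,0,0]]'; python3 st.py
python3 - <<'E'
from h import *
d=r.get_image("scene"); crop(d["color"],230,110,160,120,5,"s18.png")
E
```

```text
clock: 21.55
tcp_pos: [0.5353, 0.0593, 0.1472]
eef_rot: [2.232, 2.211, 0.0]
force: [0.3, 0.3, -2.6]
finger_gap: 0.0504
t 21.55 tcp [0.5353 0.0593 0.1472] toolx 89.46 z [ 0.0002  0.0001 -1.    ] gap 0.050409276776489265 F [ 0.2611  0.2805 -2.6121] M [ 0.0205 -0.0869  0.033 ]
q [-0.0006  0.4518  1.6401  0.0001  1.0495  0.0089]
```

View pics/s18.png

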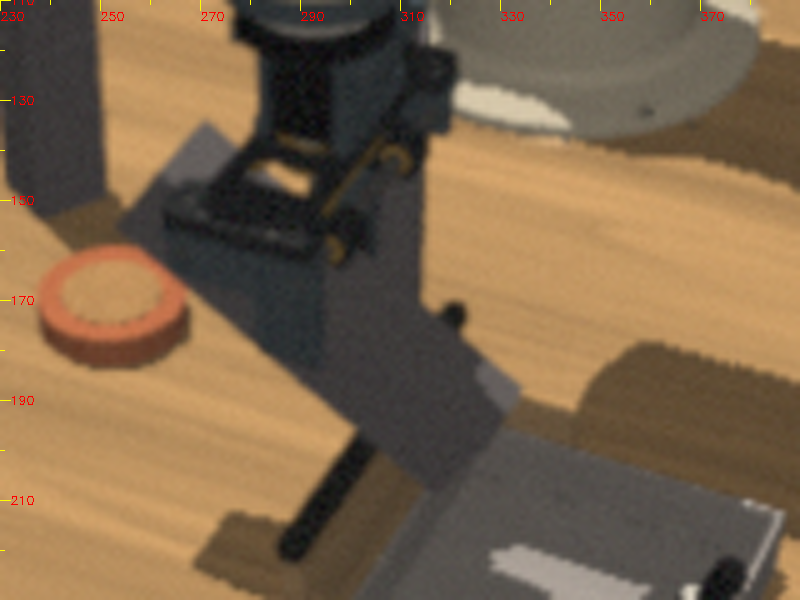

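```bash
python3 -m crank '[[-0.005,0,0.006,0],[-0.005,0,0.006,0],[-0.006,0,0.006,0],[-0.006,0,0.0065,0],[-0.0065,0,0.0065,0],[-0.003,0,0.006,0],[-0.003,0,0.006,0],[-0.003,0,0.006,0],[0,0,0,0]]'; python3 st.py
python3 - <<'E'
from h import *
d=r.get_image("scene"); crop(d["color"],230,110,160,120,5,"s19.png")
E
```

```text
clock: 22.5
tcp_pos: [0.5352, 0.0226, 0.0975]
eef_rot: [2.23, 2.213, 0.0]
force: [-1.0, -0.8, -2.2]
finger_gap: 0.0501
t 22.5 tcp [0.5352 0.0226 0.0975] toolx 89.56 z [ 0.0002  0.     -1.    ] gap 0.05011245692342178 F [-1.0206 -0.7597 -2.1685] M [-0.0284 -0.1005 -0.0627]
q [-0.0693  0.5181  1.6962  0.      0.9271 -0.0616]
```

View pics/s19.png

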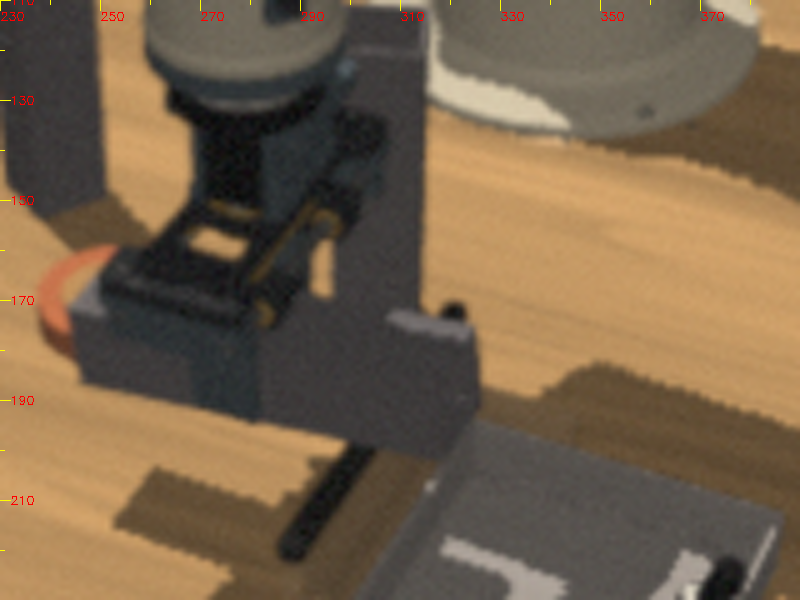

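```bash
python3 -m crank '[[-0.001,0,0.006,0],[-0.001,0,0.006,0],[-0.001,0,0.006,0],[0,0,0.006,0],[0,0,0.005,0],[0,0,0,0],[0,0,0,0]]'; python3 st.py
python3 - <<'E'
from h import *
d=r.get_image("scene"); crop(d["color"],230,110,160,120,5,"s20.png")
E
```

```text
clock: 23.25
tcp_pos: [0.5347, 0.0198, 0.0688]
eef_rot: [-2.23, -2.213, 0.001]
force: [-0.5, 0.1, -1.6]
finger_gap: 0.0498
t 23.25 tcp [0.5347 0.0198 0.0688] toolx 89.57 z [-0.0007 -0.     -1.    ] gap 0.04981650951551606 F [-0.467  0.114 -1.604] M [ 0.0384 -0.0889 -0.01  ]
q [-0.0746  0.5615  1.7207 -0.0001  0.86   -0.067 ]
```

View pics/s20.png

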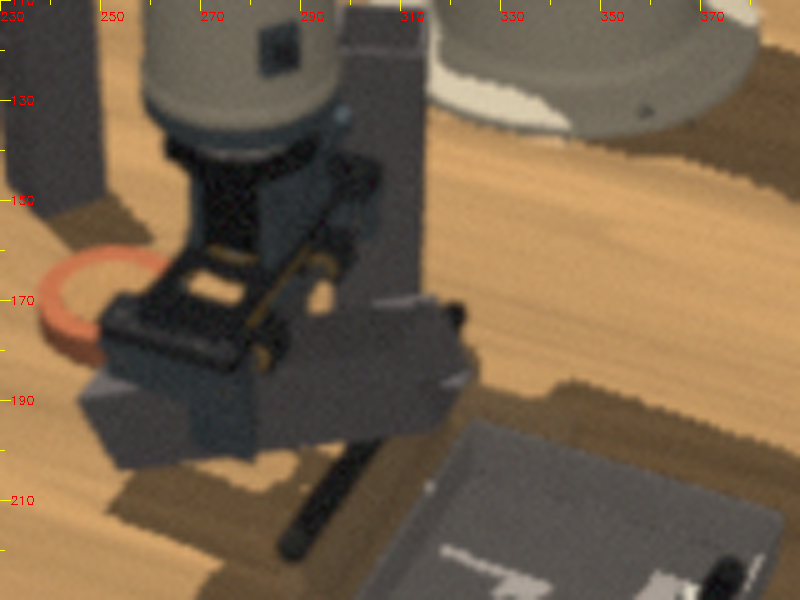

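Run:
```python
from fit2 import *
go({0:(254,203.5),2:(245.7,190.5),4:(315.5,196.5),7:(315,169.5)},.535,.02)
```

```text
[-0.0506  0.0241  1.0741] 61.54321973720967 [-1.0351  1.6125 -1.4691 -0.0773  0.9811 -0.0604  1.0878 -1.0118]
[[ 0.56   -0.0508  0.0241]
 [ 0.5598 -0.0746  0.0681]
 [ 0.5618  0.1338  0.1242]
 [ 0.5616  0.11    0.1682]]
```

```bash
python3 -m crank '[[0,0,0.004,0],[0,0,0.004,0],[0,0,0.003,0],[0,0,0.002,0],[0,0,0,0],[0,0,0,0]]'; python3 st.py
python3 - <<'E'
from h import *
d=r.get_image("scene"); crop(d["color"],230,110,160,120,5,"s21.png")
E
```

```text
clock: 23.95
tcp_pos: [0.5352, 0.0197, 0.0561]
eef_rot: [2.23, 2.212, 0.001]
force: [0.7, -0.5, 1.7]
finger_gap: 0.05
t 23.95 tcp [0.5352 0.0197 0.0561] toolx 89.55 z [ 0.0006 -0.     -1.    ] gap 0.05002141478161908 F [ 0.7388 -0.4751  1.6632] M [ 0.1414 -0.2567  0.0261]
q [-0.0747  0.5819  1.7297  0.0001  0.8294 -0.0669]
```

View pics/s21.png

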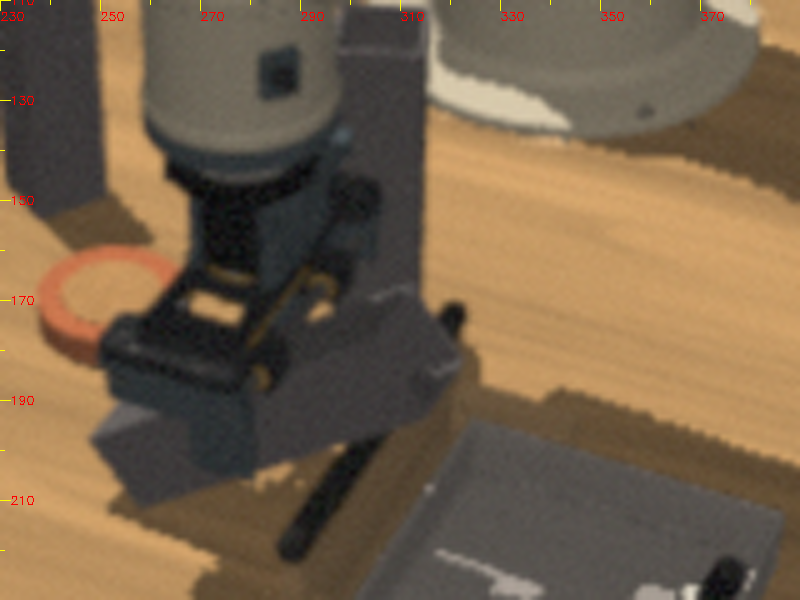

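```bash
python3 -m crank '[[0,0,0,0],[0,0,0,0],[0,0,0,0],[0,0,0,0],[0,0,0,0]]' 0.0912; python3 st.py; python3 -m crank '[[0,0,-0.01,0],[0,0,-0.02,0],[0,0,-0.04,0],[0,0,-0.04,0],[0,0,-0.04,0],[0,0,0,0],[0,0,0,0]]'; python3 st.py
python3 - <<'E'
from h import *
d=r.get_image("scene"); crop(d["color"],230,130,160,120,5,"s22.png")
E
```

```text
clock: 24.5
tcp_pos: [0.5349, 0.0197, 0.056]
eef_rot: [-2.23, -2.212, 0.0]
force: [0.1, 0.2, 1.4]
finger_gap: 0.0872
t 24.5 tcp [0.5349 0.0197 0.056 ] toolx 89.54 z [-0.0001  0.     -1.    ] gap 0.0872383417019362 F [0.057  0.2228 1.4195] M [-0.0438 -0.1576  0.0286]
q [-0.0748  0.582   1.73    0.      0.8297 -0.0668]
clock: 25.2
tcp_pos: [0.5353, 0.0196, 0.2074]
eef_rot: [2.229, 2.211, 0.002]
force: [-0.1, -0.5, -0.6]
finger_gap: 0.0912
t 25.2 tcp [0.5353 0.0196 0.2074] toolx 89.54 z [ 0.0023 -0.0002 -1.    ] gap 0.09124320411560455 F [-0.0872 -0.4645 -0.5501] M [-0.0418 -0.1819 -0.0162]
q [-0.0748  0.3744  1.5763 -0.      1.1886 -0.0669]
```

View pics/s22.png

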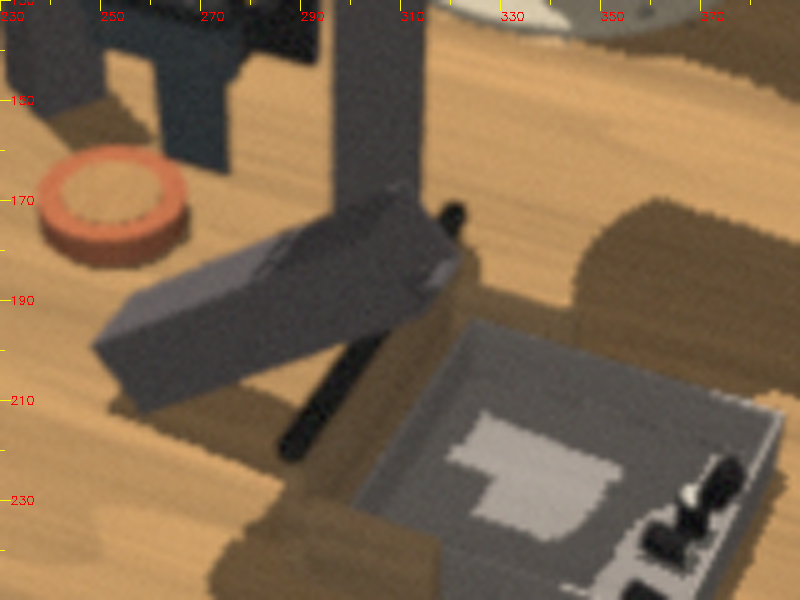

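```bash
python3 -m crank '[[0,0,-0.04,0],[0,0,-0.02,0],[0.045,0,0,0],[0.045,0,0,0],[0.045,0,0,0],[0.045,0,0,0],[0,0,0,0],[0,0,0,0],[0,0,0,0]]' 0.0; python3 st.py
python3 - <<'E'
from h import *
cv2.imwrite("pics/w23.png",r.get_image("wrist")["color"])
d=r.get_image("scene"); crop(d["color"],330,205,70,55,11,"s23.png")
E
```

```text
clock: 26.15
tcp_pos: [0.5361, 0.1988, 0.2652]
eef_rot: [-2.23, -2.212, 0.003]
force: [0.1, 0.4, 0.3]
finger_gap: 0.0218
t 26.15 tcp [0.5361 0.1988 0.2652] toolx 89.52 z [-0.0017 -0.0007 -1.    ] gap 0.02176580061719026 F [0.0631 0.3898 0.2524] M [ 0.0041 -0.1613  0.0391]
q [ 0.2509  0.3729  1.4054 -0.0003  1.3651  0.2593]
```

View pics/w23.png

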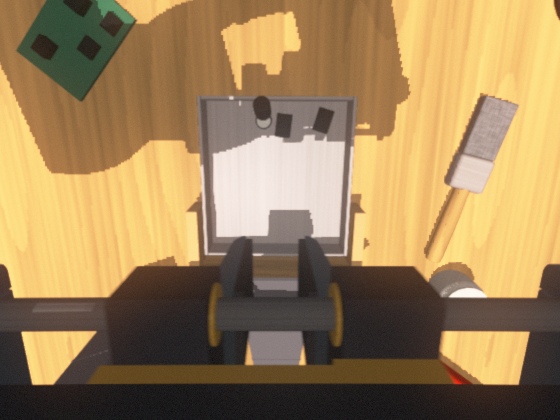

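View pics/s23.png

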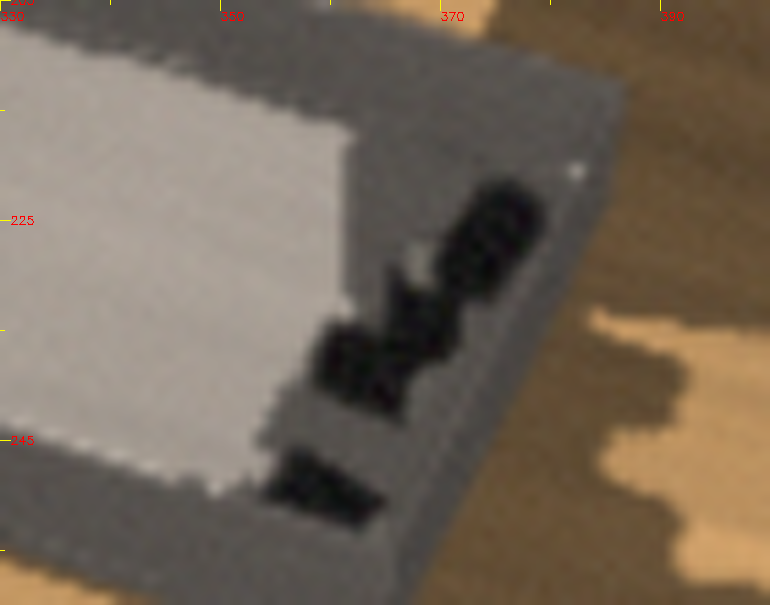

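```bash
python3 -m crank '[[0.045,-0.006,0,0],[0.045,-0.006,0,0],[0.045,0,0,0],[0.011,0,0,0],[0,0,0.045,0],[0,0,0.045,0],[0,0,0.045,0],[0,0,0.045,0],[0,0,0.035,0],[0,0,0,0],[0,0,0,0]]' 0.0; python3 st.py
python3 - <<'E'
from h import *
d=r.get_image("scene"); crop(d["color"],320,160,120,90,6,"s24.png")
E
```

```text
clock: 27.35
tcp_pos: [0.5261, 0.345, 0.0517]
eef_rot: [-2.231, -2.211, 0.001]
force: [0.6, -0.2, 0.9]
finger_gap: 0.0002
t 27.35 tcp [0.5261 0.345  0.0517] toolx 89.48 z [-0.0003 -0.0002 -1.    ] gap 0.00017467145966191448 F [ 0.6079 -0.1888  0.9206] M [-0.0092 -0.1125  0.0747]
q [ 0.4856  0.6831  1.4906 -0.0001  0.9682  0.4947]
```

View pics/s24.png

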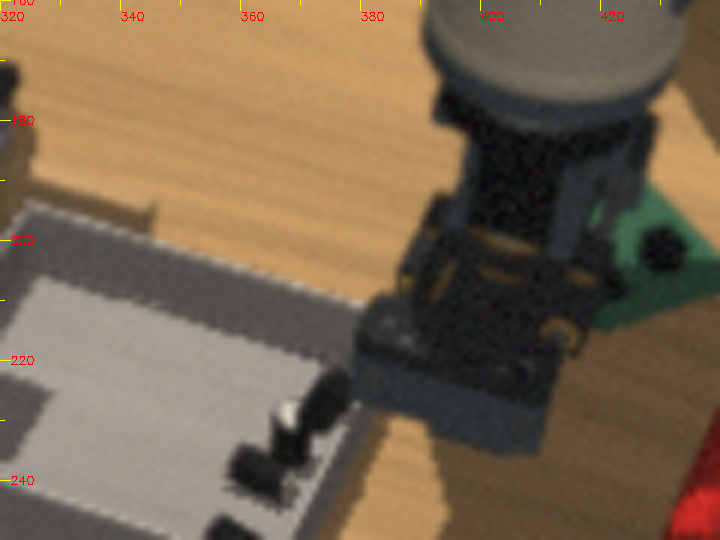

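```bash
python3 -m crank '[[-0.012,-0.001,0.002,0],[-0.01,0,0,0],[-0.008,0,0,0],[-0.008,0,0,0],[-0.008,0,0,0],[-0.008,0,0,0],[-0.007,0,0,0],[0,0,0,0],[0,0,0,0]]'; python3 st.py;  python3 -m crank '[[0,0,-0.04,0],[0,0,-0.045,0],[0,0,-0.045,0],[-0.04,0,-0.045,0],[-0.04,0,-0.03,0],[0,0,0,0],[0,0,0,0]]'
python3 - <<'E'
from h import *
cv2.imwrite("pics/w25.png",r.get_image("wrist")["color"])
d=r.get_image("scene"); crop(d["color"],240,150,160,110,5,"s25.png")
E
```

```text
clock: 28.3
tcp_pos: [0.5242, 0.2848, 0.049]
eef_rot: [-2.231, -2.212, -0.0]
force: [0.1, -0.0, -0.2]
finger_gap: 0.0007
t 28.3 tcp [0.5242 0.2848 0.049 ] toolx 89.53 z [ 0.      0.0001 -1.    ] gap 0.0006782550845106473 F [ 0.144  -0.0215 -0.2069] M [ 0.0072 -0.1373 -0.0194]
q [0.3975 0.6526 1.5791 0.0002 0.9098 0.4057]
clock: 29.0
tcp_pos: [0.5238, 0.2114, 0.247]
eef_rot: [2.231, 2.211, 0.002]
force: [-0.0, -0.4, -0.3]
finger_gap: 0.0001
```

View pics/w25.png

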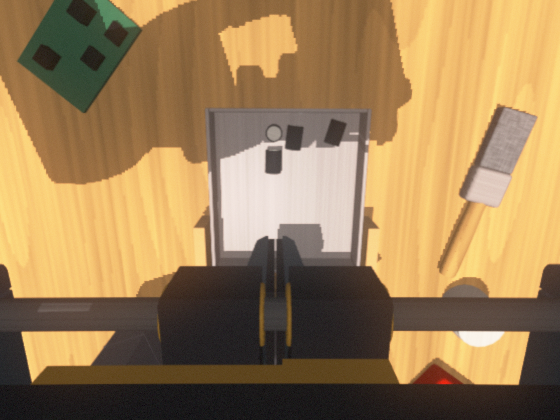

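View pics/s25.png

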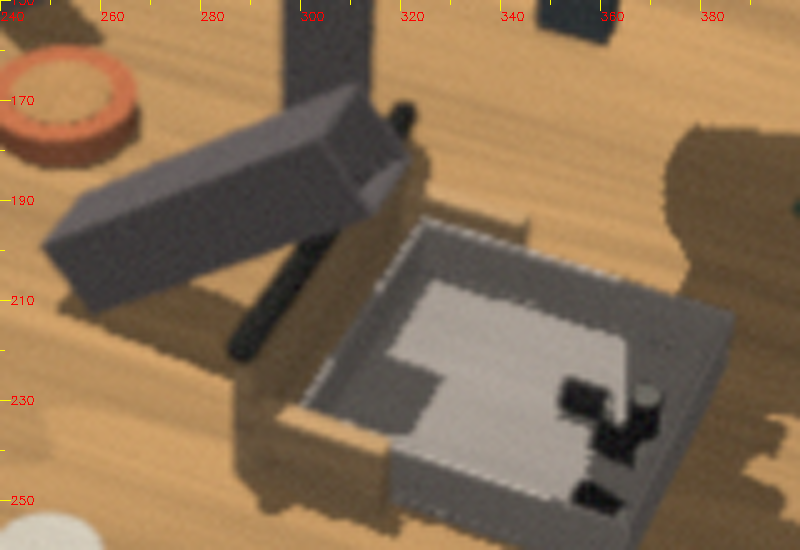

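All four cans now lie on the tray floor. In the wrist view they are at (274,132) standing, (294,137), (335,131) and (274,160). One last check of the lean, then I hand in.

Run:
```python
from fit2 import *
go({0:(259.3,212),2:(248.8,199),3:(256,189.5),4:(314,193),7:(311,167.5),5:(321,181.5)},.535,.0)
a=cv2.imread("pics/scene0.png"); d=r.get_image("scene")["color"]; cv2.imwrite("pics/s26.png",d)
```

```text
[-0.0349 -0.0008  0.8864] 50.788407157519224 [-0.7671  1.4472 -1.2539  0.6348  0.2988 -0.7474  0.2586  0.3278 -0.0243
 -1.3149  1.151   0.0479]
[[ 0.56   -0.0351 -0.0008]
 [ 0.5597 -0.0667  0.0379]
 [ 0.5616  0.1276  0.132 ]
 [ 0.5613  0.096   0.1707]]
```

View pics/s26.png

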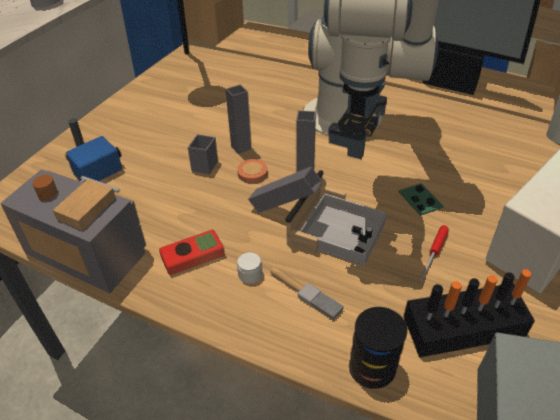

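The tote leans at 50.8° with its foot on the bench. The other things on the bench are where they were in the first picture.

Run:
```python
from rig import r
print(r.close_job())
```

```text
the job is handed in; nothing more can be done
None
```

The job is done and handed in, at about 29 s of the 64 s allowed. No verdict was reported. All four capacitors are in the tray, and the empty tote leans on the ledge, mouth up.

- **Lean:** I took the tall tote farthest to the right, stood it in front of the ledge, tipped it onto the rubber bar and let go. It rested at 50.6°.
- **Tip:** I gripped it again about 88 mm above its foot and turned it over the bar. The tilt was at least 117° from upright when last measured, then a little more before I lifted it and the capacitors slid out.
- **One fix:** The last capacitor came to rest across a standing one and the tray's far wall. Its centre was about 47 mm up, too close to the 50 mm limit, so I nudged it down with the closed fingers.
- **Grip slip:** By my estimate, the tote slipped about 14 mm in the grip while it was being let down. It still ended where it should.

**Last checks:** The final camera fit puts the tote at 50.8°, with its foot within 1 mm of the bench. The last wrist picture shows all four capacitors on the tray floor. The other things look unmoved against the first picture, though I compared them by eye and did not measure them.

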